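Aim the purge elbow and hang its hose saddle

ROBOT

A 6-joint arm with a two-finger parallel gripper is mounted at the origin on the work surface. World frame = base frame: x ahead of the robot, y to its left, z up, the work surface at z = 0. Lengths are in mm, angles in rad, forces in N, time in s.
With the tool pointing down it reaches from about 400 to 925 mm from the base axis. Payload 12.5 kg.
Tool frame: the origin (TCP) lies on the centre line of the jaws, within the pads' length; the fingertips stand 25 mm ahead of it and the grasp point (between the pads) lies 6 mm ahead of it (env.tip_extent is the distance from the TCP to the fingertips, in mm); x points along the fingers, z is the direction in which the jaws open and shut, and the axes are right-handed (so a half turn about x gives the same grasp; the last joint's range is limited). The gripper opens to 95 mm and grips with 3 to 60 N. Pads are 20 mm wide; open, the fingers measure 119 mm over their backs; the gripper's body (75 mm by 180 mm) begins 59 mm behind the grasp point.
Start: joints at [1.119, 0.491, 1.559, -0, 1.092, -0.106], TCP at [211.826, 588.025, 239.661] pointing down, gripper open.
Joint ranges: [-3.1, 3.1], [-0.84, 2.19], [0.05, 2.79], [-1.13, 4.28], [0.06, 2.93], [-2.69, 2.69]. Speed limits (rad/s): [2.22, 2.22, 2.79, 3.14, 3.14, 3.14].

INTERFACE

Orientations are given as [roll, pitch, yaw] about the fixed x, y, z axes, in that order (R = Rz(yaw) Ry(pitch) Rx(roll)).
In Python, from cell import env gives the robot as it stands.
- The arm moves only by the tool step_arm, never from a script. Its argument "rows" is a list of rows, each a list of 6 numbers: the shift along the tool's x, y, z in mm, then the turn, a rotation vector about the tool's x, y, z in rad. In form: [[x, y, z, wx, wy, wz], ...]. A call has 1 to 8 rows; each row shifts and turns the pose as measured when the row begins, along the tool's axes as they then stand; what a row does not reach is not made up. A row lasts 1/8 s, in which the tool goes at most 62.5 mm and 10.7 degrees, less where a joint would pass 70% of its speed; a pose out of reach is approached as far as the arm can. A call is refused whole if a number of a shift passes 62.5 or a number of a turn 0.188, either way. A call with a gripper value outside its range is refused whole. "grip" is the finger opening in mm, from 0 to 95.1, set as the call begins (left out, the last holds). The fingers move at their own pace and stop on an object; the grip force is fixed at half the most. Time passes only in rows, so rows that do not move let the fingers close. It gives the time, the measured TCP pose, the force and the opening at its end, in the units of the state.
- env.state(): the state, without advancing time (a new reading comes with each control period).
- env.read_camera(name): name is "side" or "top"; returns the picture (384x512x3 uint8, red, green, blue); there is no depth.
- env.get_calibration(name): a dict with "fx", "fy", "cx", "cy" (pixels), "D" ([k1, k2, p1, p2, k3] as OpenCV has them; the pictures are not rectified), "pose" (4x4, takes a point from camera to world coordinates). Camera axes: x right, y down, z forward; pixel columns grow to the right and rows downward; lengths in mm; the calibration is good to about 2 mm. A picture is of the moment at which its call begins. get_calibration takes no time and is no camera call.
- env.job_done(): hands the job in, once; it reports no verdict.
The state is a dict: "t": time; "joints": joint angles; "qvel": joint speeds; "tau": joint torques, N m; "eef_pos": TCP position; "tcp_rot": TCP orientation; "ft_force": force on the tool from outside, world axes, zero at the start; "moment": the same for the moment, N m; "opening": opening from 0.0 (shut) to 1.0 (fully open).
Only numpy, scipy, OpenCV 4.12 (cv2) and the standard library are available. Lean on these libraries where they do the work, as an engineer would, in place of code of your own. Each camera call takes 0.05 s, during which the arm holds its last target.

TASK

Get the dry-air purge unit ready for its hose. Screw the taped brass elbow on top of it clockwise (seen from above) until its hose outlet points along the black arrow on the deck, without going past the arrow, since backing off breaks the tape seal. Hang the steel hose saddle astride the aluminium rail, seated fully down and straight in front of the outlet; leave the other things on the bench and the unit where they are.

Things in the scene. Friction and masses are not known exactly. Their poses are not given: they have to be found in the camera images.
- elbow (a joint): Turn of the brass elbow on its upright threaded stub, rad: 0 when the outlet points exactly along the arrow, starts at -4.3 to -1.8, grows as it is screwed clockwise seen from above (sinks 0.3 mm per rad; thread -5.2 to 1.2). The taped thread is stiff (0.14 N m, 2 to 3 N of sideways push on the outlet) and stays where it is left; the outlet can be pushed round with the shut fingers
- outlet_tip (a point): Centre of the open end of the elbow's outlet. The outlet is level, 81 mm long from the port axis to this tip: 30 to 35 mm thick fitting out to 34 mm from the axis, a 27 mm hexagon to 44 mm, then a hose barb 15 mm thick (18 mm over its ridges) up to the tip. The y axis of this point looks out of the outlet, z is up
- port (a point): Point on the upright axis of the threaded stub, at the height of the outlet's centre line (within 1 mm), 65 mm above the unit's deck. Its y axis is the direction of the arrow, z is up. Round the stub lies a 74 mm square flange, 5 mm high
- arrow_tip (a point): Point of the flat black arrow painted on the deck; the arrow lies 85 to 131 mm from the port axis and points straight away from it. The deck is flat, 280 mm square, 120 mm above the bench, centred on the port axis
- rail_top (a point): Middle of the top face of the straight 20 x 20 mm aluminium rail, 170 mm above the bench. The rail runs 210 mm to either side along this point's x axis, and is held by a 20 mm post under each end; z is up
- saddle_centre (a point): Middle of the loose steel hose saddle (about 140 g, 70 mm tall), 34 mm over its feet; it stands upright. 40 mm long along x (the way the rail will run through it), 33 mm wide along y over its two 3 mm side legs, 41 mm over the flared feet. Gap between the legs 27 mm, 35 mm at the feet. Above the web a 20 mm tall lip at each x end cradles the hose. Either way round is the same
- saddle_web (a point): Centre of the underside of the 3 mm web that joins the saddle's legs, 46 mm above its feet and 12 mm above its centre, same axes; it lies on the rail's top face when the saddle hangs fully home. The saddle can be gripped across its legs (along y) at about this height
- saddle: The saddle itself, origin between its feet
- spare_elbow: Loose spare brass elbow without a barb lying on the bench, about 52 x 52 x 35 mm; to be left alone
- tape_roll: White roll of thread tape, 51 mm across, 14 mm high, lying on the unit's deck near a corner away from the arrow; to be left alone
- spanner: Steel spanner, 170 mm long, lying on the bench; to be left alone
- wash_bottle: Green plastic bottle, 62 mm across, 170 mm tall; to be left alone
- beaker: Glass beaker, 72 mm across, 90 mm tall; to be left alone
- dishes: Stack of three plastic dishes, 90 mm across, 40 mm high; to be left alone
Things that resemble listed ones, but are neither listed nor needed, are in the scene too. There is more than one size of the saddle; the job needs the middle-sized.

How it is judged:
By the outcome, as a careful person would: the job done as asked, in the order asked, and still so for the second after the job is handed in, with the robot touching nothing.
It also fails if it takes over 69 s, if anything falls off the work surface, if the arm or the gripper's body presses on something with over 40 N, if the wrist force passes 120 N, or if a joint passes its speed limit or range.

## Working session

There is one attempt and no reset: what is moved stays moved. The work goes in short steps, Python scripts to look and compute and a tool call to move; the robot and the scene stay as the last step left them, time stands still between calls to the robot, and variables do not carry over. Pictures are saved under pics/ and viewed, and the job is handed in when it is done.

Besides the shell and the picture viewer there is one more tool, called as name(argument=value, ...), one argument or row to a line, values as JSON. step_arm: Moves the arm, as the interface text tells. Its arguments: {"type":"object","properties":{"rows":{"type":"array","items":{"type":"array","items":{"type":"number"}}},"grip":{"type":"number"}},"required":["rows"]}

```bash
ls; mkdir -p pics; python3 - <<'E'
from cell import env
import cv2,numpy as np
print(env.state())
for n in("side","top"):
    im=env.read_camera(n); cv2.imwrite(f"pics/{n}0.png",cv2.resize(im[:,:,::-1],None,fx=1.5,fy=1.5,interpolation=cv2.INTER_CUBIC))
    np.save(f"pics/{n}0.npy",im)
    c=env.get_calibration(n);print({k:np.round(v,4).tolist() for k,v in c.items()})
E
```

```text
pics
{'t': 0.0, 'joints': array([ 1.11943657e+00,  4.91562842e-01,  1.55945801e+00, -1.55089434e-05,
        1.09172000e+00, -1.05627595e-01]), 'qvel': array([ 0.00070998,  0.00176711, -0.00189376,  0.00248541, -0.00046295,
       -0.00084627]), 'tau': array([ 2.57686923e-03, -6.12643862e+01, -2.58169127e+01,  6.94139418e-02,
        4.82141634e-02, -1.14405079e-04]), 'eef_pos': array([211.70267028, 587.81391771, 239.05675245]), 'tcp_rot': array([ 3.04794394,  1.56964805, -2.01017005]), 'ft_force': array([-0.11202906,  0.41157305, -0.89670066]), 'moment': array([ 0.01557978, -0.00800415, -0.01054304]), 'opening': 0.9961122482549805}
{'fx': 403.3294, 'fy': 403.3294, 'cx': 255.4581, 'cy': 195.5581, 'D': [-0.0788, 0.0, 0.0, 0.0, 0.0], 'pose': [[-0.9956, -0.0583, 0.0731, 455.1135], [-0.093, 0.5326, -0.8412, 980.0758], [0.0101, -0.8443, -0.5357, 661.318], [0.0, 0.0, 0.0, 1.0]]}
{'fx': 356.7001, 'fy': 356.7001, 'cx': 251.9397, 'cy': 193.7607, 'D': [-0.0817, 0.0, 0.0, 0.0, 0.0], 'pose': [[0.0065, -0.9831, 0.1829, 356.6003], [-0.9997, -0.002, 0.0248, 140.1021], [-0.024, -0.183, -0.9828, 973.7901], [0.0, 0.0, 0.0, 1.0]]}
```

View pics/side0.png

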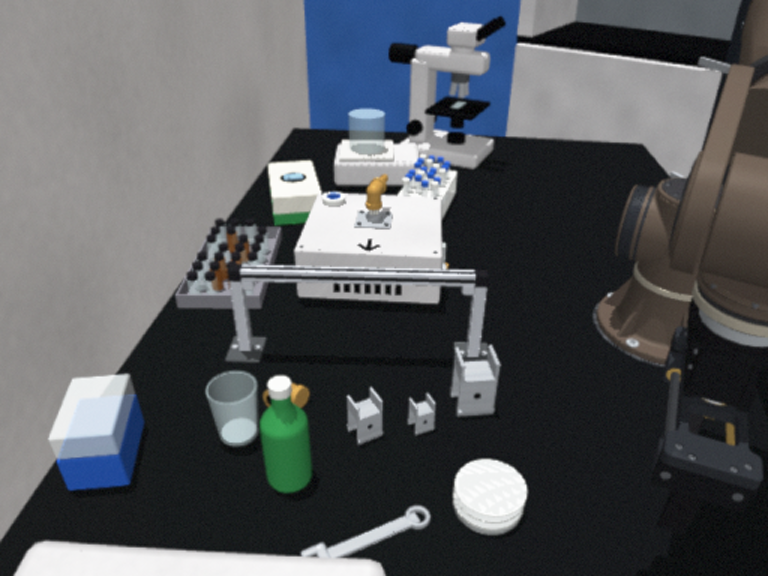

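View pics/top0.png

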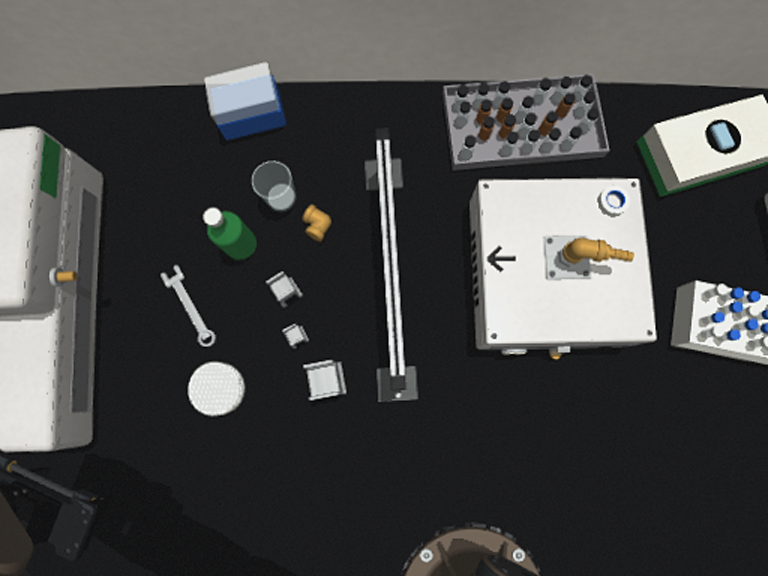

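The side view shows the unit with its elbow at about (375,195) and the arrow at (369,245). The rail runs from (240,270) to (480,277). The three saddles stand at (365,415), (422,413) and (475,380). In the top view the arrow tip is at (490,258), the elbow at (570,255) with its outlet pointing right to (633,256), and the rail from (382,135) to (398,385).

Saddle candidates in the top view are (283,288), (294,334) and (325,379). The first looks middle-sized, so I'll measure it and crop in close.

```bash
cat > h.py <<'E'
import numpy as np,cv2
from cell import env
C={n:env.get_calibration(n) for n in("side","top")}
def K(n):
    c=C[n];return np.array([[c["fx"],0,c["cx"]],[0,c["fy"],c["cy"]],[0,0,1.]]),np.array(c["D"],float)
def ray(n,p):
    k,D=K(n);u=cv2.undistortPoints(np.array([[p]],float),k,D)[0,0]
    P=np.array(C[n]["pose"]);return P[:3,3],P[:3,:3]@np.array([u[0],u[1],1])
def onz(n,p,z):
    o,d=ray(n,p);return o+d*(z-o[2])/d[2]
def tri(ps,pt):
    o1,d1=ray("side",ps);o2,d2=ray("top",pt)
    A=np.stack([d1,-d2],1);s=np.linalg.lstsq(A,o2-o1,rcond=None)[0]
    a,b=o1+s[0]*d1,o2+s[1]*d2;return (a+b)/2,np.linalg.norm(a-b)
def proj(n,X):
    P=np.array(C[n]["pose"]);k,D=K(n);R=P[:3,:3].T
    return cv2.projectPoints(np.array(X,float).reshape(-1,3),cv2.Rodrigues(R)[0],-R@P[:3,3],k,D)[0][:,0]
def crop(im,x0,y0,x1,y1,s,f):
    cv2.imwrite(f,cv2.resize(im[y0:y1,x0:x1,::-1],None,fx=s,fy=s,interpolation=cv2.INTER_CUBIC))
E
python3 - <<'E'
from h import *
t=np.load("pics/top0.npy");s=np.load("pics/side0.npy")
a=cv2.resize(t[170:280,160:260,::-1],None,fx=5,fy=5,interpolation=cv2.INTER_CUBIC)
cv2.imwrite("pics/c1.png",a)
crop(s,220,220,345,305,6,"pics/c2.png")
crop(t,310,115,440,235,5,"pics/c3.png")
crop(s,190,105,310,205,6,"pics/c4.png")
E
```

```text
(no output)
```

View pics/c1.png

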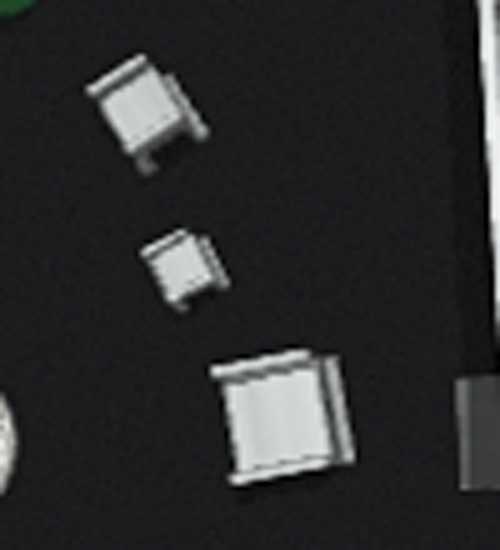

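View pics/c2.png

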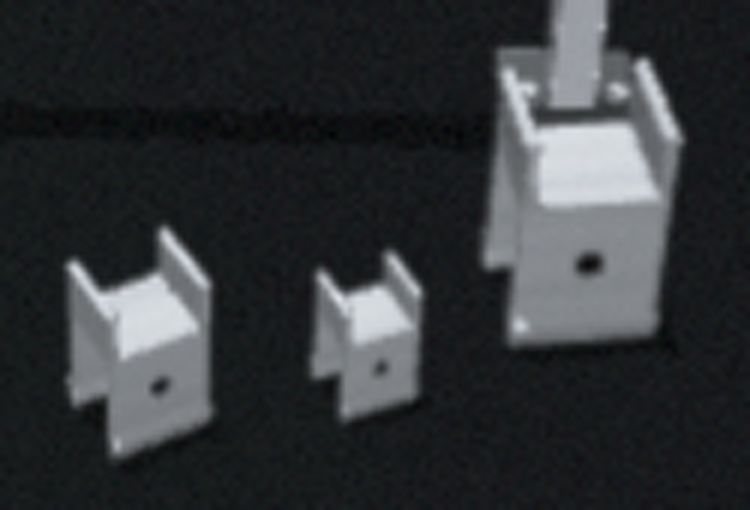

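View pics/c3.png

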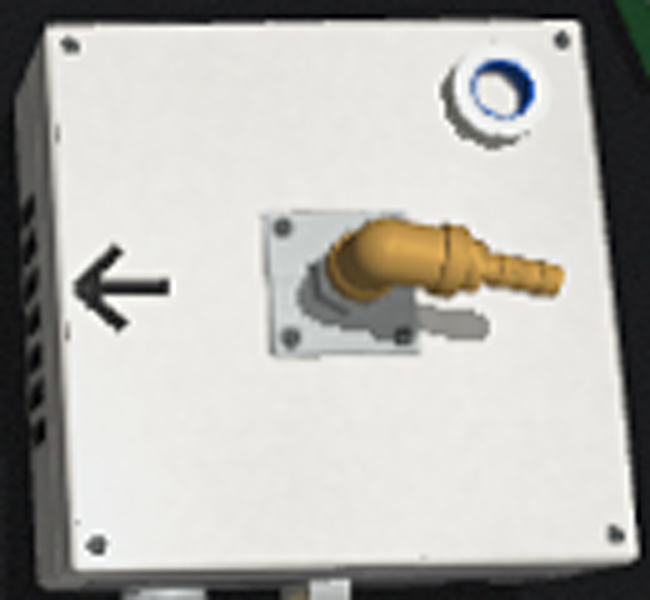

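View pics/c4.png

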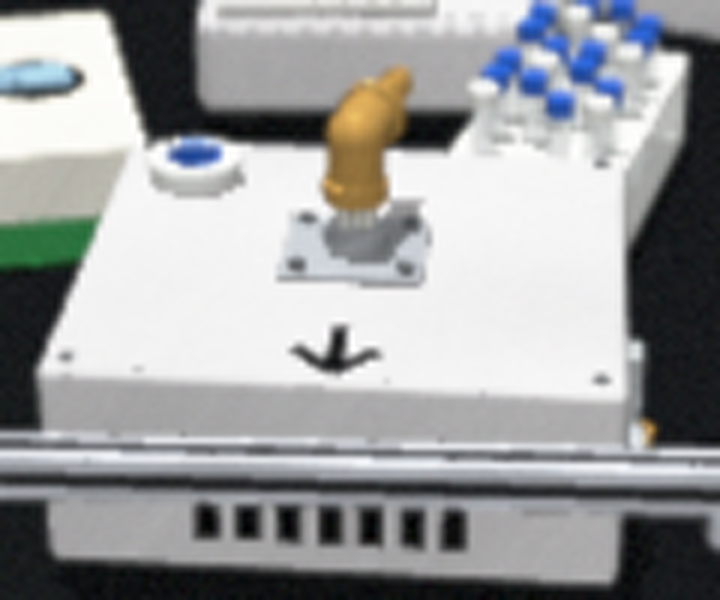

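The crops show saddles of three sizes in the top view: middle at about (190,192), small at (197,222) and large at (217,253), in full-frame pixels. I choose the one at (190,192) and check its size below. The elbow outlet tip is at about crop (562,278).

```bash
python3 - <<'E'
from h import *
f=lambda x,y:(310+x/5-.4,115+y/5-.4)
print("corners");
cs=[onz("top",f(*p),120)[:2] for p in[(47,24),(580,20),(638,560),(75,570)]]
print(np.round(cs,1), np.mean(cs,0))
sc=[onz("top",f(*p),120)[:2] for p in[(70,45),(562,40),(616,535),(97,544)]]
print(np.round(sc,1), np.mean(sc,0))
fl=[onz("top",f(*p),125)[:2] for p in[(263,213),(271,357),(420,350)]]
print("flange",np.round(fl,1),(fl[0]+fl[2])/2)
fs=[onz("top",f(*p),125)[:2] for p in[(283,228),(291,338),(404,335)]]
print("fscrew",np.round(fs,1),(fs[0]+fs[2])/2)
at=onz("top",f(73,288),120);tl=onz("top",f(168,287),120);print("arrow",at,tl)
g=lambda x,y:(190+x/6-.4,105+y/6-.4)
print("side arrow",onz("side",g(335,372),120),onz("side",g(341,327),120))
cs=[onz("side",g(*p),120)[:2] for p in[(42,375),(625,397)]];print("side front corners",cs)
print("tip top",onz("top",f(562,278),185))
print("tri tip",tri(g(402,78),f(562,278)))
# rail
t=np.load("pics/top0.npy");hsv=cv2.cvtColor(t,cv2.COLOR_RGB2HSV)
m=((hsv[...,2]>110)).astype(np.uint8)
for y in range(100,245,12):
    xs=np.where(m[y,245:275])[0]+245
    if len(xs): print(y,xs.min(),xs.max(),t[y,xs.min()-1:xs.max()+2,0], np.round([onz("top",(xs.min()-.5,y),170)[:2],onz("top",(xs.max()+.5,y),170)[:2]],1).tolist())
# saddle candidates
h=lambda x,y:(160+x/5-.4,170+y/5-.4)
q=lambda x,y:(220+x/6-.4,220+y/6-.4)
for nm,a,b in[("lip1 a",(88,92),(211,290)),]:
    pass
print("mid lip far ends @70:",[np.round(onz("top",h(*p),70),1).tolist() for p in[(88,90),(143,57),(170,77),(207,135)]])
E
```

```text
corners
[[ 707.8   -7.4]
 [ 712.7 -283.1]
 [ 435.5 -287.5]
 [ 431.1  -12.6]] [ 571.7826254 -147.6661034]
[[ 696.5  -18.7]
 [ 701.6 -272.5]
 [ 447.7 -277.5]
 [ 443.6  -23.5]] [ 572.35569713 -148.04921706]
flange [[ 607.  -110.5]
 [ 534.3 -110.5]
 [ 538.  -184.3]] [ 572.4909263  -147.38985543]
fscrew [[ 599.4 -120. ]
 [ 543.8 -120.9]
 [ 545.5 -176.9]] [ 572.40671444 -148.43665313]
arrow [569.77379289 -15.81458241 120.        ] [570.415863   -62.75564878 120.        ]
side arrow [571.35064858 -18.94235717 120.        ] [573.71153238 -65.13817917 120.        ]
side front corners [array([707.73598124,  -0.90452763]), array([434.97935924,  -9.81524935])]
tip top [ 559.20399913 -230.33836938  185.        ]
tri tip (array([ 559.49624128, -230.55125317,  184.60066898]), np.float64(0.3674864479270631))
100 251 259 [ 13 194 232 230 163  11  62 190 232 162  33] [[737.5, 165.4], [737.4, 143.6]]
112 252 260 [ 73 195 232 208 125  12 143 215 234 170  79] [[706.2, 162.7], [706.2, 141.1]]
124 253 261 [ 61 191 232 178  73  17 191 231 235 176  80] [[675.5, 160.1], [675.5, 138.7]]
136 253 262 [  9 132 20
[... 317 characters left out ...]
.5, 152.5], [557.5, 131.6]]
184 256 265 [  7 132 216 234 177  62  41 193 233 238 181  12] [[529.1, 152.3], [529.1, 129.3]]
196 257 266 [  9 204 237 234 171  32  82 201 235 220 136  14] [[501.0, 149.9], [501.0, 127.0]]
208 258 266 [ 15 205 239 220 137  33 112 209 237 188  73] [[473.2, 147.5], [473.3, 127.0]]
220 259 267 [ 52 204 240 182  62  35 155 226 240 181  33] [[445.8, 145.1], [445.9, 124.8]]
232 259 268 [  8 141 223 237 182  66  34 203 238 241 180  12] [[418.7, 145.1], [418.8, 122.6]]
244 260 269 [  8 208 237 234 178  62  74 212 238 241 178  51] [[391.9, 142.7], [392.0, 120.4]]
mid lip far ends @70: [[540.7, 358.1, 70.0], [558.4, 329.8, 70.0], [547.7, 315.1, 70.0], [517.0, 294.7, 70.0]]
```

```bash
python3 - <<'E'
from h import *
t=np.load("pics/top0.npy");s=np.load("pics/side0.npy")
crop(t,172,175,208,212,16,"pics/c5.png")
crop(s,225,252,262,300,12,"pics/c6.png")
E
```

```text
(no output)
```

View pics/c5.png

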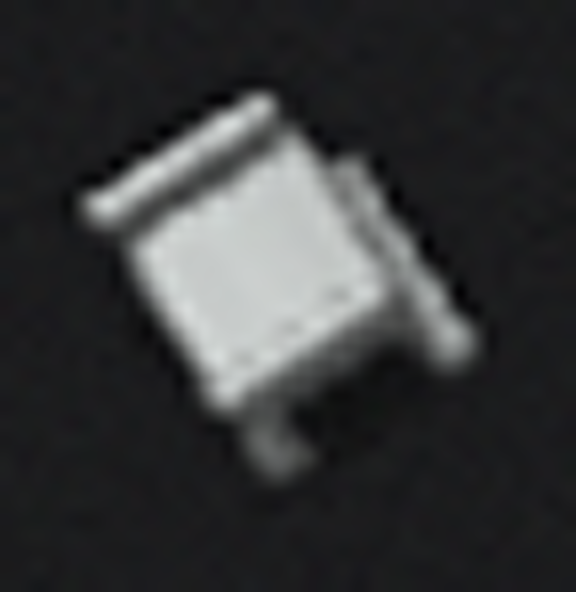

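View pics/c6.png

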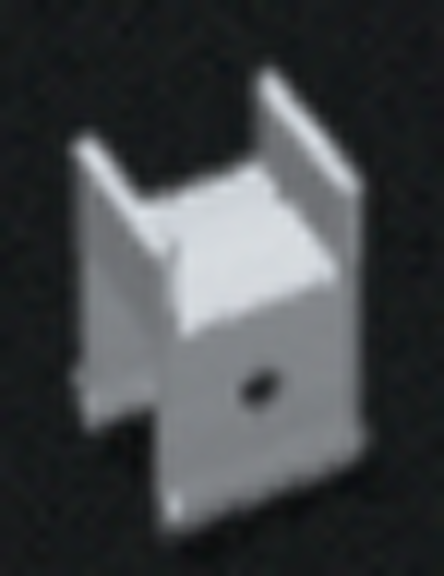

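```bash
python3 - <<'E'
from h import *
h=lambda x,y:(172+x/16-.47,175+y/16-.47)
q=lambda x,y:(225+x/12-.46,252+y/12-.46)
for n,F,z,ps in[("top",h,70,[(85,212),(270,97),(385,290),(218,402)]),
 ("side",q,70,[(80,138),(168,250),(265,70),(360,187)]),
 ("side",q,0,[(85,430),(165,530),(368,445)]),("top",h,0,[(345,160),(465,350),(280,470)])]:
    print(n,z,[np.round(onz(n,F(*p),z)[:2],1).tolist() for p in ps])
print(tri(q(168,250),h(85,208)),tri(q(80,138),h(270,97)),tri(q(360,187),h(218,402)),tri(q(265,70),h(385,290)))
E
```

```text
top 70 [[540.2, 359.0], [559.4, 329.3], [527.4, 309.2], [508.9, 335.8]]
side 70 [[562.7, 329.1], [543.2, 356.4], [531.5, 307.2], [511.2, 336.7]]
side 0 [[562.9, 332.7], [544.7, 356.4], [509.6, 331.1]]
top 0 [[563.8, 330.2], [530.0, 307.8], [508.7, 339.6]]
(array([541.72327584, 358.6055171 ,  71.82206388]), np.float64(2.3276670455129267)) (array([561.11655117, 329.35331927,  69.81981017]), np.float64(3.1759373695859834)) (array([510.14943017, 335.9653229 ,  69.0887352 ]), np.float64(2.181075080462868)) (array([529.28861001, 308.95049327,  71.11937657]), np.float64(4.1526176816791835))
```

```bash
cat >> h.py <<'E'
from scipy.spatial.transform import Rotation as Ro
def pose():
    s=env.state();r=Ro.from_euler("xyz",s["tcp_rot"]).as_matrix();return s,np.array(s["eef_pos"]),r
def Rd(phi): # tool x down, tool z at world angle phi (deg)
    a=np.radians(phi);x=np.array([0,0,-1.]);z=np.array([np.cos(a),np.sin(a),0]);y=np.cross(z,x);return np.stack([x,y,z],1)
def rows(targets,p=None,R=None,maxd=60,maxw=.18):
    "targets: (x,y,z,phi); splits, prints rows"
    if p is None: _,p,R=pose()
    out=[]
    for (x,y,z,phi) in targets:
        T=np.array([x,y,z]);Rt=Rd(phi)
        rv=Ro.from_matrix(R.T@Rt).as_rotvec();n=max(1,int(np.ceil(max(np.linalg.norm(T-p)/maxd,np.linalg.norm(rv)/maxw))))
        for i in range(n):
            w=Ro.from_matrix(R.T@Rt).as_rotvec()/(n-i);d=(T-p)/(n-i)
            out.append(np.r_[R.T@d,w]);p=p+d;R=R@Ro.from_rotvec(w).as_matrix()
    for i,o in enumerate(out): print(i,[round(float(v),1) for v in o[:3]]+[round(float(v),3) for v in o[3:]])
    return out
def st():
    s,p,R=pose();print("t",round(s["t"],2),"p",np.round(p,1),"phi",round(float(np.degrees(np.arctan2(R[1,2],R[0,2]))),1),"xax",np.round(R[:,0],3),"q",np.round(s["joints"],2),"F",np.round(s["ft_force"],1),"M",np.round(s["moment"],2),"op",round(s["opening"]*95.1,1))
E
python3 - <<'E'
from h import *
st();print(pose()[2])
E
```

```text
t 0.1 p [211.7 587.8 239.1] phi 70.2 xax [-0.    -0.001 -1.   ] q [ 1.12  0.49  1.56 -0.    1.09 -0.11] F [0.1 0.  0.3] M [ 0.01 -0.04 -0.  ] op 94.8
[[-4.26207604e-04 -9.40813170e-01  3.38925357e-01]
 [-8.82284481e-04  3.38925610e-01  9.40812762e-01]
 [-9.99999520e-01  1.01952970e-04 -9.74517531e-04]]
```

```bash
python3 - <<'E'
from h import *
rows([(420,420,265,70),(500,200,265,75),(530,0,265,81),(597,-217,265,81)])
E
```

```text
0 [-5.2, -50.6, -17.5, 0.001, -0.0, -0.0]
1 [-5.2, -50.6, -17.4, 0.001, -0.0, -0.0]
2 [-5.2, -50.6, -17.4, 0.001, -0.0, -0.0]
3 [-5.2, -50.6, -17.4, 0.001, -0.0, -0.0]
4 [-5.2, -50.6, -17.3, 0.001, -0.0, -0.0]
5 [-0.0, -37.6, -44.8, -0.022, 0.0, 0.0]
6 [-0.0, -36.6, -45.7, -0.022, 0.0, 0.0]
7 [-0.0, -35.6, -46.4, -0.022, 0.0, 0.0]
8 [-0.0, -34.6, -47.2, -0.022, 0.0, -0.0]
9 [-0.0, -20.2, -46.4, -0.026, -0.0, 0.0]
10 [-0.0, -19.0, -46.9, -0.026, -0.0, 0.0]
11 [-0.0, -17.7, -47.3, -0.026, 0.0, -0.0]
12 [-0.0, -16.5, -47.8, -0.026, 0.0, -0.0]
13 [-0.0, -25.0, -51.0, -0.0, 0.0, -0.0]
14 [-0.0, -25.0, -51.0, -0.0, 0.0, -0.0]
15 [-0.0, -25.0, -51.0, -0.0, 0.0, -0.0]
16 [-0.0, -25.0, -51.0, -0.0, 0.0, -0.0]
```

step_arm(
  rows=[
    [-5,-50,-17,0,0,0],
    [-5,-50,-17,0,0,0],
    [-5,-50,-17,0,0,0],
    [-5,-50,-17,0,0,0],
    [-5,-50,-17,0,0,0],
    [0,-37,-45,-0.02,0,0],
    [0,-37,-45,-0.02,0,0],
    [0,-36,-46,-0.02,0,0],
  ],
  grip=0,
)

```text
t: 1.1
eef_pos: [485.6, 252.1, 262.1]
tcp_rot: [2.687, 1.566, -2.303]
ft_force: [0.6, 0.6, -0.2]
opening: 0.215
```

```bash
python3 - <<'E'
from h import *
st();rows([(530,0,265,81),(597,-217,265,81)],maxd=55)
E
```

```text
t 1.1 p [485.6 252.1 262.1] phi 74.1 xax [-0.003 -0.004 -1.   ] q [ 0.36  0.36  1.72 -0.    1.07 -0.93] F [ 0.6  0.6 -0.2] M [ 0.04 -0.03  0.04] op 20.4
0 [-0.4, -22.4, -46.1, -0.024, -0.001, -0.0]
1 [-0.4, -21.2, -46.6, -0.024, -0.001, -0.0]
2 [-0.5, -20.1, -47.1, -0.024, -0.001, -0.0]
3 [-0.5, -19.0, -47.6, -0.024, -0.001, -0.0]
4 [-0.5, -17.8, -48.0, -0.024, -0.001, -0.0]
5 [-0.0, -20.0, -40.8, -0.0, -0.0, -0.0]
6 [-0.0, -20.0, -40.8, -0.0, -0.0, -0.0]
7 [-0.0, -20.0, -40.8, -0.0, -0.0, -0.0]
8 [-0.0, -20.0, -40.8, -0.0, -0.0, -0.0]
9 [-0.0, -20.0, -40.8, -0.0, -0.0, -0.0]
```

step_arm(
  rows=[
    [0,-22,-46,-0.024,0,0],
    [0,-21,-47,-0.024,0,0],
    [0,-20,-47,-0.024,0,0],
    [0,-19,-48,-0.024,0,0],
    [0,-18,-48,-0.024,0,0],
    [0,-25,-51,0,0,0],
    [0,-25,-51,0,0,0],
    [0,-25,-51,0,0,0],
  ],
  grip=0,
)

```text
t: 2.1
eef_pos: [581.1, -177.7, 262.1]
tcp_rot: [2.262, 1.564, -2.605]
ft_force: [0.4, 0.3, 0.8]
opening: 0.005
```

```bash
python3 - <<'E'
from h import *
st();rows([(597,-217,230,81),(597,-217,197,81)],maxd=55)
E
```

```text
t 2.1 p [ 581.1 -177.7  262.1] phi 81.2 xax [-0.006 -0.003 -1.   ] q [-0.4   0.45  1.57 -0.01  1.13 -1.82] F [0.4 0.3 0.8] M [0.06 0.01 0.04] op 0.5
0 [32.1, -21.9, -36.3, 0.003, -0.004, -0.005]
1 [33.0, 0.0, 0.0, 0.0, 0.0, -0.0]
```

step_arm(
  rows=[
    [0,-22,-36,0,-0.004,-0.005],
    [0,0,0,0,0,0],
  ],
)

```text
t: 2.35
eef_pos: [597.7, -221.5, 260.6]
tcp_rot: [1.403, 1.569, 2.816]
ft_force: [0.3, 0.3, -0.9]
opening: 0.004
```

```bash
python3 - <<'E'
from h import *
st()
t=env.read_camera("top");s=env.read_camera("side")
crop(t,330,115,450,215,6,"pics/d1.png")
crop(s,190,75,310,175,6,"pics/d2.png")
_,p,R=pose();print("proj tips",proj("top",[p+R[:,0]*25]),proj("side",[p+R[:,0]*25]))
E
```

```text
t 2.35 p [ 597.7 -221.5  260.6] phi 81.0 xax [-0.001  0.    -1.   ] q [-0.46  0.49  1.5  -0.    1.15 -1.87] F [ 0.3  0.3 -0.9] M [-0.01 -0.01 -0.04] op 0.4
proj tips [[425.58053352 147.5211443 ]] [[244.45045212 102.8561246 ]]
```

View pics/d1.png

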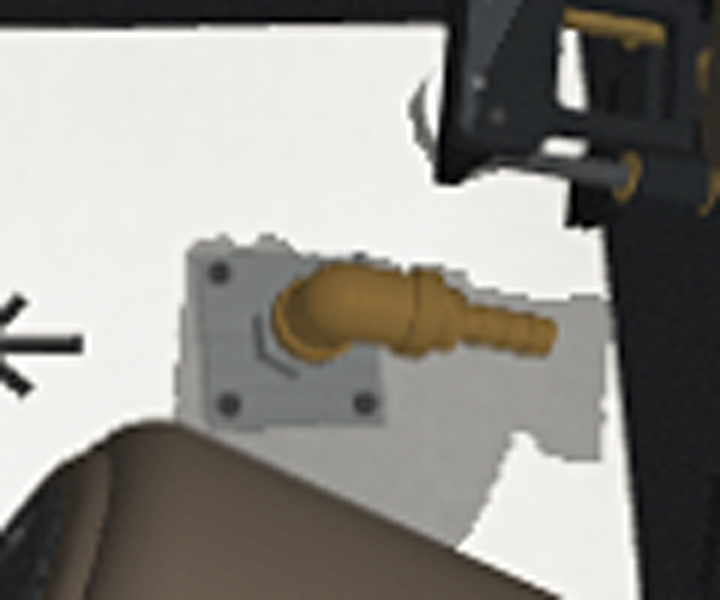

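View pics/d2.png

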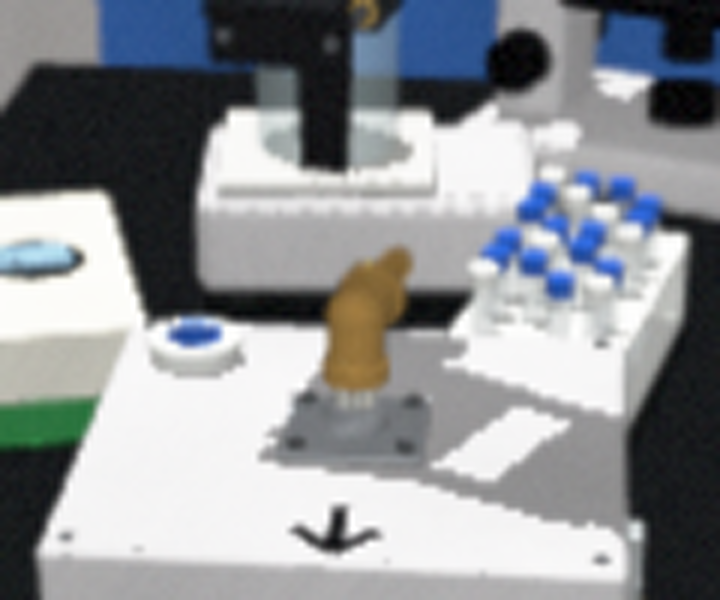

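The fingertips sit at about side crop (325,165), which matches the projection. They're above and behind the outlet (tip at top crop (550,335)), so I descend.

step_arm(
  rows=[
    [32,0,0,0,0,0],
    [32,0,0,0,0,0],
    [0,0,0,0,0,0],
  ],
)

```text
t: 2.82
eef_pos: [596.5, -214.9, 196.8]
tcp_rot: [1.07, 1.569, 2.489]
ft_force: [0.5, -0.4, 0.7]
opening: 0.004
```

```bash
cat >> h.py <<'E'
PX,PY=573.0,-148.0
def ft(th,d=19,r=64,z=197):
    a=np.radians(th);return (PX+r*np.cos(a)-d*np.sin(a),PY+r*np.sin(a)+d*np.cos(a),z,th-180)
def rel(): # finger centre in port polar frame
    _,p,R=pose();phi=np.degrees(np.arctan2(R[1,2],R[0,2]));th=phi+180;a=np.radians(th)
    v=p[:2]-[PX,PY];print("th_tool",round(th,1),"r",round(float(v@[np.cos(a),np.sin(a)]),1),"d",round(float(v@[-np.sin(a),np.cos(a)]),1))
E
python3 - <<'E'
from h import *
st();rel();rows([ft(261,25)]+[ft(t) for t in range(261,190,-10)])
E
```

```text
t 2.83 p [ 596.5 -214.9  196.8] phi 81.3 xax [-0.001  0.001 -1.   ] q [-0.45  0.55  1.58  0.    1.01 -1.87] F [ 0.5 -0.4  0.7] M [ 0.04  0.   -0.01] op 0.4
th_tool 261.3 r 62.5 d 33.3
0 [-0.2, 8.6, -1.6, 0.005, 0.001, -0.001]
1 [0.0, 6.0, 0.0, -0.0, -0.0, 0.0]
2 [-0.0, 11.4, -2.3, 0.175, -0.0, -0.0]
3 [0.0, 11.4, -2.3, 0.175, 0.0, 0.0]
4 [0.0, 11.4, -2.3, 0.175, 0.0, 0.0]
5 [0.0, 11.4, -2.3, 0.175, -0.0, 0.0]
6 [0.0, 11.4, -2.3, 0.175, -0.0, 0.0]
7 [0.0, 11.4, -2.3, 0.175, 0.0, 0.0]
8 [0.0, 11.4, -2.3, 0.175, 0.0, 0.0]
```

step_arm(
  rows=[
    [0,8,-2,0,0,0],
    [0,6,0,0,0,0],
    [0,11,-2,0.17,0,0],
    [0,11,-2,0.17,0,0],
  ],
)

```text
t: 3.32
eef_pos: [560.1, -212.5, 201.5]
tcp_rot: [-1.449, 1.564, -0.378]
ft_force: [3.2, -1.8, -2.6]
opening: 0.006
```

```bash
python3 - <<'E'
from h import *
st();rel()
E
```

```text
t 3.33 p [ 560.1 -212.5  201.5] phi 61.4 xax [ 0.006 -0.002 -1.   ] q [-0.47  0.49  1.67  0.    0.97 -1.55] F [ 3.2 -1.8 -2.6] M [-0.27 -0.54 -0.02] op 0.6
th_tool 241.4 r 62.8 d 19.5
```

step_arm(
  rows=[
    [3,11,-2,0.17,0,0],
    [1,11,-2,0.17,0,0],
    [0,11,-2,0.17,0,0],
    [0,11,-2,0.17,0,0],
  ],
)

```text
t: 3.82
eef_pos: [523.3, -189.7, 202.4]
tcp_rot: [-0.862, 1.551, -0.495]
ft_force: [1.2, -2.7, -2.2]
opening: 0.004
```

```bash
python3 - <<'E'
from h import *
st();rel()
E
```

```text
t 3.83 p [ 523.3 -189.7  202.4] phi 21.1 xax [ 0.017 -0.009 -1.   ] q [-0.47  0.43  1.78 -0.    0.91 -0.83] F [ 1.2 -2.7 -2.2] M [-0.56 -0.2  -0.04] op 0.4
th_tool 201.1 r 61.4 d 21.0
```

step_arm(
  rows=[
    [4,12,-1,0.17,0,0],
    [2,12,-1,0.17,0,0],
    [2,12,-1,0.17,0,0],
    [1,12,-1,0.17,0,0],
    [1,11,-1,0.17,0,0],
    [0,11,-1,0.17,0,0],
    [0,0,0,0,0,0],
  ],
)

```text
t: 4.7
eef_pos: [519.1, -123.0, 199.9]
tcp_rot: [0.074, 1.538, -0.611]
ft_force: [-1.3, -0.1, -0.1]
opening: 0.005
```

```bash
python3 - <<'E'
from h import *
st();rel()
E
```

```text
t 4.7 p [ 519.1 -123.   199.9] phi -39.3 xax [ 0.027 -0.019 -0.999] q [-0.35  0.4   1.85 -0.01  0.86  0.34] F [-1.3 -0.1 -0.1] M [-0.13  0.23 -0.01] op 0.5
th_tool 140.7 r 57.5 d 14.8
```

```bash
python3 - <<'E'
from h import *
t=env.read_camera("top");s=env.read_camera("side")
crop(t,310,115,430,215,6,"pics/e1.png")
crop(s,190,75,310,175,6,"pics/e2.png")
E
```

```text
(no output)
```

View pics/e1.png

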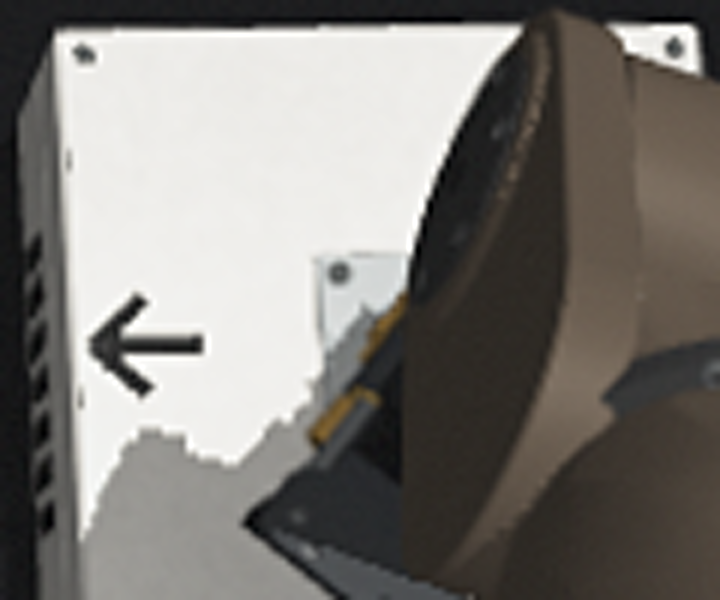

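View pics/e2.png

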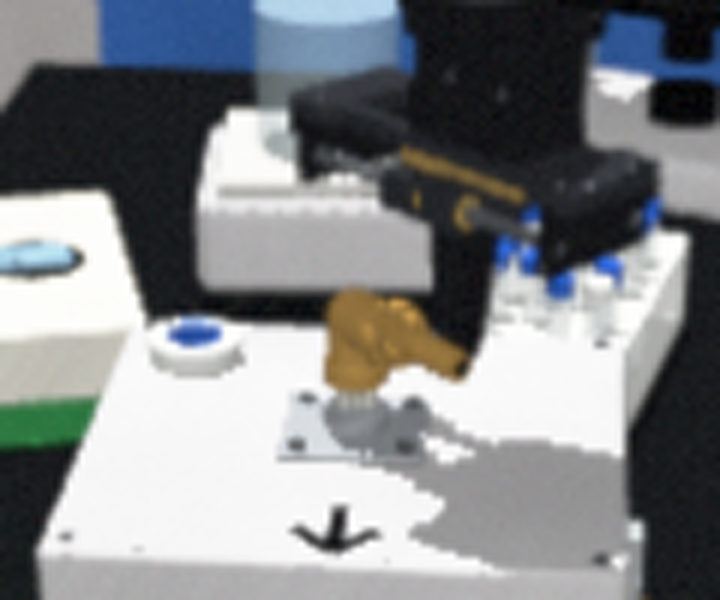

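The outlet tip is at about side crop (457,367), and top crop (322,437) with the barb partly hidden. I work out its angle.

```bash
cat >> h.py <<'E'
def ang(n,p,c=(573,-148),z=184):
    v=onz(n,p,z)[:2]-np.array(c);print(n,"tip rel",np.round(v,1),"len",round(float(np.hypot(*v)),1),"th",round(float(np.degrees(np.arctan2(v[1],v[0]))),1))
E
python3 - <<'E'
from h import *
g=lambda x,y:(190+x/6-.4,75+y/6-.4)
f=lambda x,y:(310+x/6-.4,115+y/6-.4)
ang("side",g(457,367)); ang("top",f(322,437),(572.3,-148))
st();rel();rows([ft(th,19,z=197) for th in(135,127,120,115)])
E
```

```text
side tip rel [-52.4  54. ] len 75.2 th 134.1
top tip rel [-53.7  56.3] len 77.8 th 133.6
t 4.8 p [ 519.3 -123.5  199.8] phi -39.2 xax [ 0.027 -0.019 -0.999] q [-0.35  0.4   1.85 -0.01  0.86  0.34] F [-1.2  0.4 -0. ] M [-0.09  0.17  0.01] op 0.4
th_tool 140.8 r 57.2 d 14.9
0 [2.6, 2.5, -8.5, 0.102, 0.032, -0.004]
1 [0.0, 9.1, -2.0, 0.14, -0.0, -0.0]
2 [0.0, 7.9, -1.8, 0.122, 0.0, 0.0]
3 [0.0, 5.7, -1.4, 0.087, 0.0, 0.0]
```

step_arm(
  rows=[
    [2,3,-8,0.1,0.032,-0.004],
    [0,9,-2,0.14,0,0],
    [0,8,-2,0.12,0,0],
    [0,6,-1,0.09,0,0],
    [0,0,0,0,0,0],
  ],
)

```text
t: 5.42
eef_pos: [528.7, -99.7, 199.0]
tcp_rot: [-0.075, 1.57, -1.206]
ft_force: [0.0, 0.2, 0.2]
opening: 0.007
```

```bash
python3 - <<'E'
from h import *
st();rel()
t=env.read_camera("top");s=env.read_camera("side")
crop(t,310,115,430,215,6,"pics/f1.png")
crop(s,190,75,310,175,6,"pics/f2.png")
E
```

```text
t 5.42 p [528.7 -99.7 199. ] phi -64.8 xax [ 0.    -0.001 -1.   ] q [-0.31  0.42  1.82 -0.    0.91  0.82] F [0.  0.2 0.2] M [-0.13  0.22 -0.05] op 0.7
th_tool 115.2 r 62.6 d 19.6
```

View pics/f1.png

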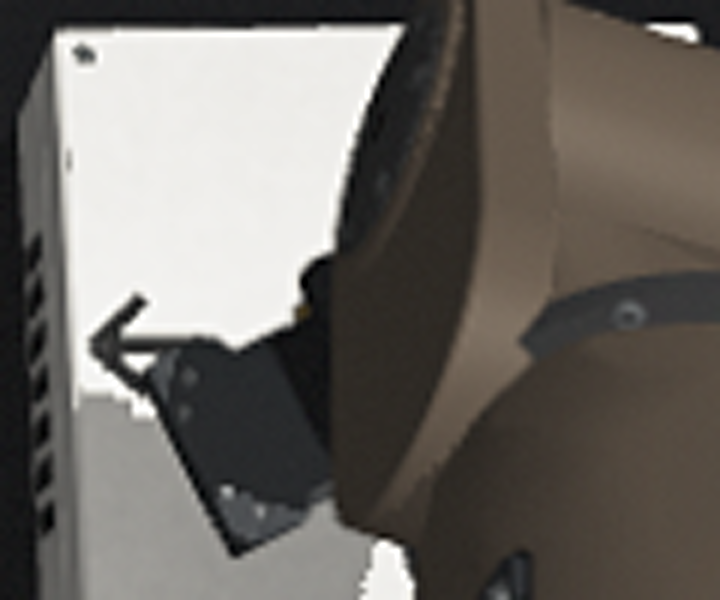

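View pics/f2.png

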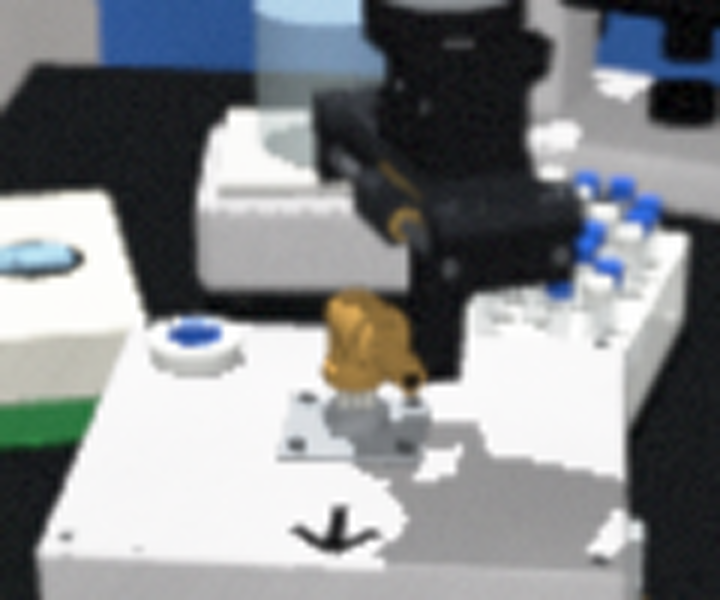

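The side view shows the outlet mouth at about crop (411,380), still right of the arrow direction.

```bash
python3 - <<'E'
from h import *
g=lambda x,y:(190+x/6-.4,75+y/6-.4)
ang("side",g(411,380))
rows([ft(th,19,z=197) for th in(109,103,97)])
# where tip would project if theta=91
print((proj("side",[(573+81*np.cos(np.radians(a)),-148+81*np.sin(np.radians(a)),184.2) for a in(117,113,109,95,91)])-[190,75]+.4)*6)
E
```

```text
side tip rel [-31.7  71.6] len 78.3 th 113.8
0 [2.2, 7.6, -3.3, 0.108, 0.001, -0.001]
1 [0.0, 6.8, -1.6, 0.105, -0.0, 0.0]
2 [0.0, 6.8, -1.6, 0.105, 0.0, -0.0]
[[421.60543287 380.58110307]
 [410.44069827 382.13112834]
 [398.9902264  383.35580953]
 [357.6125806  384.98274679]
 [345.69859512 384.67469447]]
```

step_arm(
  rows=[
    [2,7,-3,0.1,0,0],
    [0,7,-2,0.1,0,0],
    [0,3,-1,0.06,0,0],
    [0,0,0,0,0,0],
  ],
)

```text
t: 6.02
eef_pos: [542.0, -89.8, 197.9]
tcp_rot: [0.475, 1.568, -0.913]
ft_force: [-1.5, -0.0, 0.5]
opening: 0.003
```

```bash
python3 - <<'E'
from h import *
st();rel()
s=env.read_camera("side")
crop(s,190,75,310,175,6,"pics/g2.png")
E
```

```text
t 6.03 p [542.  -89.8 197.9] phi -79.5 xax [ 0.001 -0.002 -1.   ] q [-0.28  0.43  1.8  -0.    0.91  1.11] F [-1.5 -0.   0.5] M [-0.02  0.37 -0.02] op 0.3
th_tool 100.5 r 62.9 d 19.9
```

View pics/g2.png

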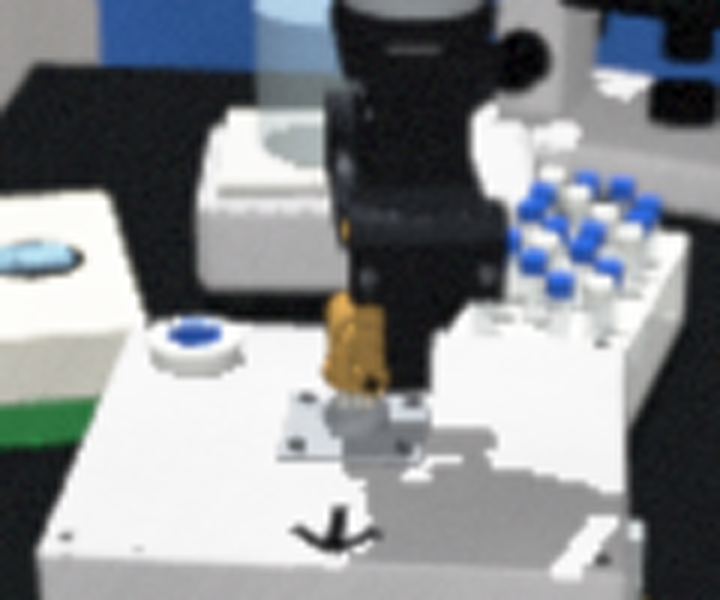

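Outlet mouth at side crop (370,383), about 99°; the arrow is at 91°. A smaller step next.

```bash
python3 - <<'E'
from h import *
rows([ft(98,19.9,r=63,z=197),ft(94.5,19.9,r=63,z=197)])
E
```

```text
0 [0.9, 2.8, -0.9, 0.044, 0.002, -0.001]
1 [-0.0, 3.9, -1.1, 0.061, 0.0, 0.0]
```

step_arm(
  rows=[
    [1,2.8,-0.9,0.044,0.002,0],
    [0,3.9,-1.1,0.06,0,0],
    [0,0,0,0,0,0],
  ],
)

```text
t: 6.45
eef_pos: [547.6, -87.2, 197.3]
tcp_rot: [1.668, 1.57, 0.182]
ft_force: [-0.7, 0.5, 0.4]
opening: 0.004
```

```bash
python3 - <<'E'
from h import *
st();rel()
s=env.read_camera("side")
crop(s,230,110,270,150,15,"pics/i2.png")
print((proj("side",[(573+81*np.cos(np.radians(a)),-148+81*np.sin(np.radians(a)),184.2) for a in(95,93,91)])-[230,110]+.47)*15)
E
```

```text
t 6.45 p [547.6 -87.2 197.3] phi -85.2 xax [ 0.001  0.    -1.   ] q [-0.28  0.44  1.78  0.    0.92  1.21] F [-0.7  0.5  0.4] M [-0.03  0.29  0.04] op 0.4
th_tool 94.8 r 62.7 d 20.1
[[295.08145151 438.50686697]
 [280.17311798 438.22929109]
 [265.29648781 437.73673616]]
```

View pics/i2.png

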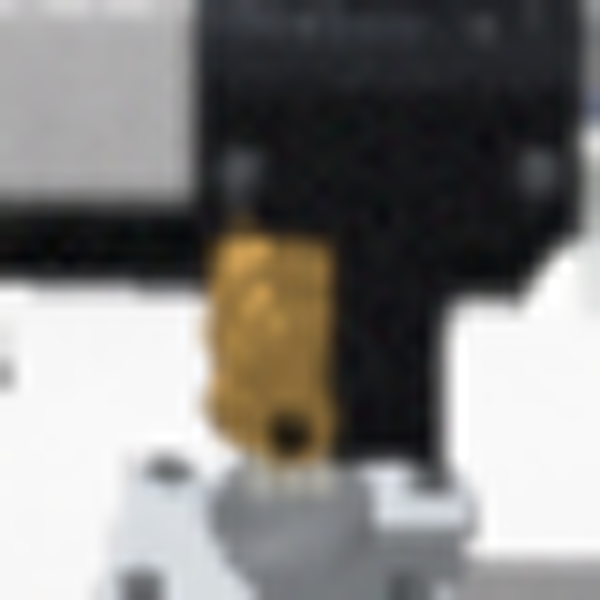

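step_arm(
  rows=[
    [0,1.8,-0.5,0.03,0,0],
    [0,0,0,0,0,0],
  ],
)

```text
t: 6.75
eef_pos: [549.1, -86.7, 197.3]
tcp_rot: [1.913, 1.57, 0.398]
ft_force: [-1.0, 0.1, 0.3]
opening: 0.004
```

```bash
python3 - <<'E'
from h import *
st();rel()
E
```

```text
t 6.75 p [549.1 -86.7 197.3] phi -86.8 xax [ 0.001  0.    -1.   ] q [-0.28  0.44  1.78  0.    0.92  1.24] F [-1.   0.1  0.3] M [0.06 0.4  0.01] op 0.3
th_tool 93.2 r 62.6 d 20.5
```

step_arm(
  rows=[
    [0,-18,0,0,0,0],
    [-35,-10,0,0,0,0],
    [-40,-10,-30,-0.1,0,0],
    [0,-10,-60,-0.18,0,0],
    [0,0,-62,-0.18,0,0],
    [0,0,-62,-0.18,0,0],
    [0,0,-62,-0.18,0,0],
    [0,0,-62,-0.18,0,0],
  ],
)

```text
t: 7.75
eef_pos: [349.2, 199.4, 274.4]
tcp_rot: [0.702, 1.561, 0.217]
ft_force: [0.3, 0.8, 0.4]
opening: 0.002
```

```bash
python3 - <<'E'
from h import *
st()
rows([(430,330,270,-30)])
E
```

```text
t 7.75 p [349.2 199.4 274.4] phi -27.8 xax [ 0.01   0.002 -1.   ] q [ 0.36  0.12  2.02 -0.    0.99  0.84] F [0.3 0.8 0.4] M [-0.05  0.05 -0.04] op 0.2
0 [1.8, 51.1, 3.5, 0.013, 0.003, -0.002]
1 [1.7, 51.1, 2.8, 0.013, 0.003, -0.002]
2 [1.6, 51.1, 2.2, 0.013, 0.003, -0.002]
```

step_arm(
  rows=[
    [2,51,3,0,0,0],
    [2,51,3,0,0,0],
    [2,51,2,0,0,0],
    [0,20,0,0,0,0],
  ],
  grip=56,
)

```text
t: 8.25
eef_pos: [434.8, 355.8, 271.2]
tcp_rot: [0.801, 1.556, 0.325]
ft_force: [-0.1, -0.9, -1.3]
opening: 0.368
```

```bash
python3 - <<'E'
from h import *
st()
t=env.read_camera("top");s=env.read_camera("side")
np.save("pics/t3.npy",t);np.save("pics/s3.npy",s)
crop(t,320,130,420,205,7,"pics/j1.png");crop(s,230,110,270,150,15,"pics/j2.png")
h=lambda x,y:(160+x/5-.4,170+y/5-.4)
print("small",onz("top",h(185,268),30),"large corners",[np.round(onz("top",h(*p),100)[:2]) for p in[(212,370),(305,352),(328,460),(235,482)]])
print("bottle cap",onz("top",(142,144),170), "beaker rim",onz("top",(181,121),90))
cv2.imwrite("pics/t3.png",cv2.resize(t[:,:,::-1],None,fx=1.5,fy=1.5))
E
```

```text
t 8.25 p [434.8 355.8 271.2] phi -27.2 xax [ 0.014  0.005 -1.   ] q [ 0.57  0.36  1.68 -0.    1.08  1.05] F [-0.1 -0.9 -1.3] M [-0.11  0.15  0.  ] op 35.0
small [452.01805232 311.08860901  30.        ] large corners [array([395., 283.]), array([404., 238.]), array([352., 226.]), array([341., 271.])]
bottle cap [626.89430508 424.65597327 170.        ] beaker rim [716.97003691 351.8979646   90.        ]
```

View pics/t3.png

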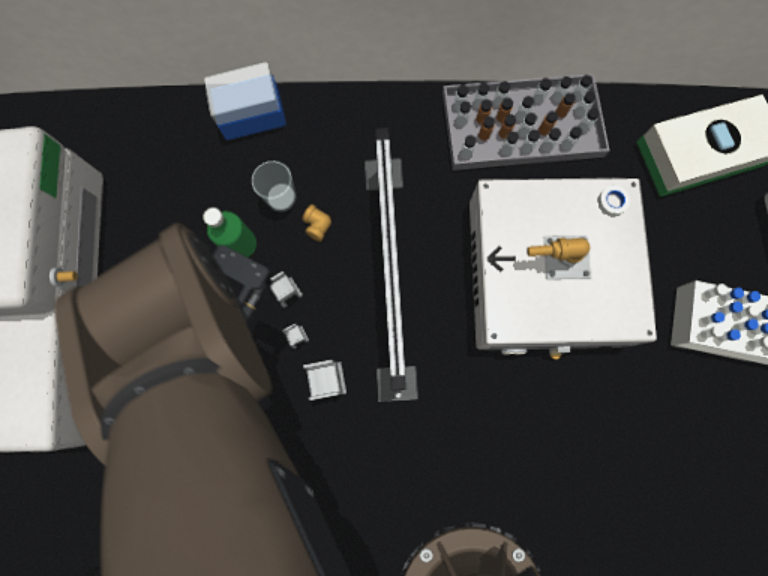

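View pics/j1.png

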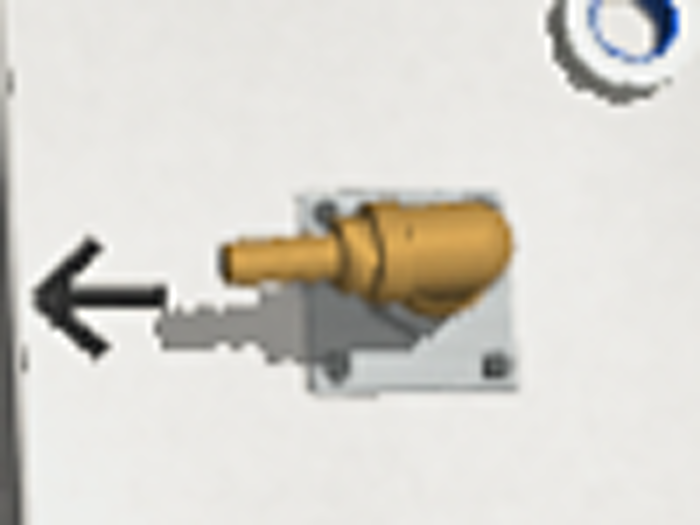

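View pics/j2.png

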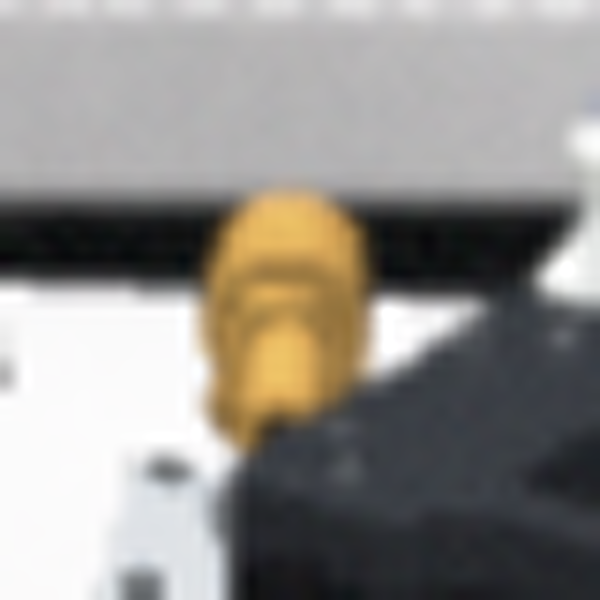

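```bash
python3 - <<'E'
from h import *
t=np.load("pics/t3.npy");hsv=cv2.cvtColor(cv2.resize(t,None,fx=4,fy=4,interpolation=cv2.INTER_CUBIC),cv2.COLOR_RGB2HSV)
m=((hsv[...,0]<30)&(hsv[...,1]>90)&(hsv[...,2]>70)).astype(np.uint8)
m[:130*4]=0;m[190*4:]=0;m[:,:340*4]=0;m[:,400*4:]=0
pts=[]
for x in range(350*4,396*4,4):
    ys=np.where(m[:,x])[0]
    if len(ys):
        a=[ys.min()-.5,ys.max()+.5];mid=np.mean(a);P=onz("top",((x+.5)/4-.5,(mid+.5)/4-.5),185)
        print(x//4,np.round(np.array(a)/4,2),np.round(P[:2],1), round((a[1]-a[0])/4,2));pts.append(P[:2])
pts=np.array(pts)
for sl in(slice(1,16),slice(1,13)):
    v=cv2.fitLine(pts[sl].astype(np.float32),cv2.DIST_HUBER,0,.01,.01).ravel();print(np.degrees(np.arctan2(v[1],v[0]))%180)
f=lambda x,y:(320+x/7-.43,130+y/7-.43)
ang("top",f(228,263),(572.2,-148),184.2)
E
```

```text
352 [165.12 169.38] [566.2 -67.2] 4.25
353 [164.88 170.12] [565.7 -69.4] 5.25
354 [164.38 170.38] [566.  -71.7] 6.0
355 [164.38 170.62] [565.7 -74. ] 6.25
356 [164.38 170.62] [565.7 -76.3] 6.25
357 [164.38 170.12] [566.3 -78.7] 5.75
358 [164.38 169.88] [566.6 -81. ] 5.5
359 [163.88 169.88] [567.2 -83.3] 6.0
360 [163.88 170.12] [566.9 -85.6] 6.25
361 [163.88 170.12] [566.9 -87.9] 6.25
362 [163.88 169.88] [567.2 -90.2] 6.0
363 [163.62 170.12] [567.2 -92.5] 6.5
364 [163.38 170.38] [567.2 -94.8] 7.0
365 [163.62 170.12] [567.3 -97.1] 6.5
366 [163.88 169.62] [567.6 -99.5] 5.75
367 [163.12 170.12] [ 567.9 -101.8] 7.0
368 [161.12 170.88] [ 569.3 -104.2] 9.75
369 [160.88 171.62] [ 568.8 -106.5] 10.75
370 [160.88 171.62] [ 568.8 -108.8] 10.75
371 [160.62 171.88] [ 568.8 -111.1] 11.25
372 [159.12 172.62] [ 569.7 -113.4] 13.5
373 [158.88 173.12] [ 569.4 -115.7] 14.25
374 [158.88 173.38] [ 569.1 -118. ] 14.5
375 [158.88 173.12] [ 569.4 -120.4] 14.25
376 [158.62 172.88] [ 570.  -122.7] 14.25
377 [159.12 173.12] [ 569.1 -125. ] 14.0
378 [159.38 173.62] [ 568.3 -127.3] 14.25
379 [159.38 174.38] [ 567.4 -129.5] 15.0
380 [159.38 174.88] [ 566.8 -131.8] 15.5
381 [159.12 174.88] [ 567.1 -134.1] 15.75
382 [159.12 175.12] [ 566.8 -136.4] 16.0
383 [158.88 175.12] [ 567.1 -138.8] 16.25
384 [158.88 174.88] [ 567.5 -141.1] 16.0
385 [158.88 174.38] [ 568.1 -143.5] 15.5
386 [158.88 173.88] [ 568.7 -145.8] 15.0
387 [158.88 173.38] [ 569.3 -148.2] 14.5
388 [158.62 172.62] [ 570.5 -150.6] 14.0
389 [158.88 171.12] [ 572.  -153.1] 12.25
390 [159.38 170.12] [ 572.6 -155.4] 10.75
391 [160.12 169.38] [ 572.6 -157.8] 9.25
392 [161.38 168.12] [ 572.6 -160.1] 6.75
93.82008
93.94066
top tip rel [-6.4 79.5] len 79.7 th 94.6
```

The top view shows the barb tip at crop (225,262). The outlet is at about 94.2° against the arrow's 91.0°, so it is about 3° short of the arrow. I go back for a final nudge of about 2.6°.

```bash
python3 - <<'E'
from h import *
T=ft(90.6,20.5,62.6);print(T)
st();rows([(400,240,265,-45),(430,60,262,-75),(525,-86,255,-89.4)],maxd=58,maxw=.17)
E
```

```text
(np.float64(551.84559034233), np.float64(-85.61810397210198), 197, -89.4)
t 8.35 p [434.5 355.2 271.1] phi -27.2 xax [ 0.014  0.005 -1.   ] q [ 0.57  0.36  1.68 -0.    1.08  1.05] F [-0.4  0.3 -0.3] M [-0.12  0.13 -0.03] op 42.8
0 [1.7, -39.4, 7.3, 0.103, 0.003, -0.004]
1 [1.8, -38.4, 11.4, 0.103, 0.003, -0.004]
2 [1.9, -37.1, 15.3, 0.103, 0.003, -0.004]
3 [0.7, -26.5, 37.1, 0.131, -0.0, 0.0]
4 [0.7, -21.4, 40.3, 0.131, -0.0, 0.0]
5 [0.7, -16.0, 42.7, 0.131, -0.0, -0.0]
6 [0.7, -10.3, 44.4, 0.131, 0.0, -0.0]
7 [1.7, 13.5, 41.4, 0.063, 0.0, 0.0]
8 [1.7, 16.1, 40.5, 0.063, -0.0, 0.0]
9 [1.7, 18.6, 39.4, 0.063, -0.0, -0.0]
10 [1.7, 21.0, 38.1, 0.063, -0.0, -0.0]
```

step_arm(
  rows=[
    [1,-39,7,0.1,0.003,-0.004],
    [1,-38,11,0.1,0.003,-0.004],
    [1,-37,15,0.1,0.003,-0.004],
    [1,-26,37,0.13,0,0],
    [1,-21,40,0.13,0,0],
    [1,-16,43,0.13,0,0],
    [1,-10,44,0.13,0,0],
    [1,0,30,0.06,0,0],
  ],
  grip=0,
)

```text
t: 9.35
eef_pos: [432.2, 21.1, 263.0]
tcp_rot: [1.428, 1.566, 0.049]
ft_force: [0.4, 0.4, -0.7]
opening: 0.005
```

```bash
python3 - <<'E'
from h import *
st();rows([(520,-85.6,250,-89.4),(526,-85.6,197,-89.4)],maxd=50,maxw=.17)
E
```

```text
t 9.35 p [432.2  21.1 263. ] phi -79.0 xax [ 0.004  0.    -1.   ] q [-0.1   0.19  1.97  0.    0.98  1.27] F [ 0.4  0.4 -0.7] M [-0.04  0.15 -0.  ] op 0.5
0 [4.5, 21.9, 40.5, 0.061, 0.0, -0.001]
1 [4.4, 24.3, 39.1, 0.061, 0.0, -0.001]
2 [4.4, 26.7, 37.5, 0.061, 0.0, -0.001]
3 [26.5, 3.0, 0.0, 0.0, -0.0, -0.0]
4 [26.5, 3.0, 0.0, 0.0, -0.0, -0.0]
```

step_arm(
  rows=[
    [4,22,40,0.06,0,0],
    [4,24,39,0.06,0,0],
    [4,26,37,0.06,0,0],
    [26,0,0,0,0,0],
    [26,0,0,0,0,0],
    [0,0,0,0,0,0],
  ],
)

```text
t: 10.1
eef_pos: [517.1, -93.7, 199.8]
tcp_rot: [1.427, 1.562, -0.143]
ft_force: [0.4, 1.3, 0.2]
opening: 0.002
```

```bash
python3 - <<'E'
from h import *
st();rel();rows([ft(90.6,26,62.6),ft(90.6,20.5,62.6)])
E
```

```text
t 10.1 p [517.1 -93.7 199.8] phi -90.0 xax [ 0.009 -0.001 -1.   ] q [-0.31  0.4   1.85  0.    0.88  1.26] F [0.4 1.3 0.2] M [-0.06  0.17  0.  ] op 0.2
th_tool 90.0 r 54.3 d 55.9
0 [3.1, 29.3, -8.0, -0.01, 0.001, -0.009]
1 [-0.0, 5.5, -0.0, -0.0, 0.0, -0.0]
```

step_arm(
  rows=[
    [3,15,-8,-0.01,0,-0.009],
    [0,13,0,0,0,0],
    [0,0,0,0,0,0],
  ],
)

```text
t: 10.48
eef_pos: [547.6, -85.2, 199.7]
tcp_rot: [0.935, 1.567, -0.624]
ft_force: [0.1, 0.4, 0.9]
opening: 0.002
```

```bash
python3 - <<'E'
from h import *
st();rel();rows([ft(90.6,20.5,62.6)])
E
```

```text
t 10.47 p [547.6 -85.2 199.7] phi -89.3 xax [ 0.003 -0.002 -1.   ] q [-0.27  0.44  1.78 -0.    0.92  1.29] F [0.1 0.4 0.9] M [-0.09  0.16 -0.01] op 0.1
th_tool 90.7 r 63.1 d 24.7
0 [2.8, 4.3, 0.5, 0.001, 0.003, -0.003]
```

step_arm(
  rows=[
    [2,2.2,0,0,0,0],
    [0,2,0,0,0,0],
    [0,0,0,0,0,0],
  ],
)

```text
t: 10.85
eef_pos: [551.3, -84.9, 198.0]
tcp_rot: [0.777, 1.567, -0.782]
ft_force: [-1.5, -0.5, 0.5]
opening: 0.002
```

```bash
python3 - <<'E'
from h import *
st();rel()
s=env.read_camera("side")
crop(s,230,110,270,150,15,"pics/k2.png")
E
```

```text
t 10.85 p [551.3 -84.9 198. ] phi -89.3 xax [ 0.002 -0.002 -1.   ] q [-0.27  0.44  1.78 -0.    0.92  1.29] F [-1.5 -0.5  0.5] M [-0.07  0.35  0.02] op 0.2
th_tool 90.7 r 63.4 d 20.9
```

View pics/k2.png

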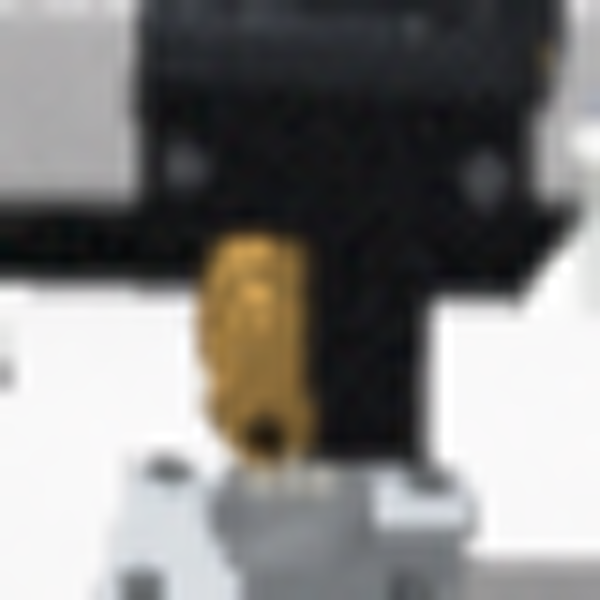

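The mouth is now at crop x≈264, and the prediction for the arrow direction is 265. I retreat and verify from the top.

step_arm(
  rows=[
    [0,-18,0,0,0,0],
    [-35,-10,0,0,0,0],
    [-40,-10,-30,-0.05,0,0],
    [0,-10,-60,-0.1,0,0],
    [0,0,-62,-0.1,0,0],
    [0,0,-62,-0.1,0,0],
    [0,0,-62,-0.1,0,0],
    [0,0,-62,-0.1,0,0],
  ],
)

```text
t: 11.9
eef_pos: [422.4, 241.0, 275.0]
tcp_rot: [0.945, 1.561, -0.055]
ft_force: [0.6, 0.4, -0.1]
opening: 0.005
```

```bash
python3 - <<'E'
from h import *
st();rows([(450,340,262,-56)],maxd=55)
E
```

```text
t 11.9 p [422.4 241.  275. ] phi -57.3 xax [ 0.01  -0.001 -1.   ] q [ 0.38  0.25  1.84 -0.    1.04  1.39] F [ 0.6  0.4 -0.1] M [-0.09  0.1  -0.04] op 0.5
0 [6.6, 38.3, -34.3, -0.012, 0.003, -0.004]
1 [6.6, 38.7, -33.8, -0.012, 0.003, -0.004]
```

step_arm(
  rows=[
    [4,38,-34,-0.01,0.003,-0.004],
    [4,38,-34,-0.01,0.003,-0.004],
    [0,10,-10,0,0,0],
  ],
  grip=58,
)

```text
t: 12.28
eef_pos: [449.9, 359.6, 267.9]
tcp_rot: [1.693, 1.568, 0.719]
ft_force: [-1.0, -0.5, -0.0]
opening: 0.262
```

```bash
cat > el.py <<'E'
from h import *
def el(t,x0=340):
    hsv=cv2.cvtColor(cv2.resize(t,None,fx=4,fy=4,interpolation=cv2.INTER_CUBIC),cv2.COLOR_RGB2HSV)
    m=((hsv[...,0]<30)&(hsv[...,1]>90)&(hsv[...,2]>70)).astype(np.uint8)
    m[:130*4]=0;m[190*4:]=0;m[:,:340*4]=0;m[:,400*4:]=0
    pts=[]
    for x in range(350*4,368*4,2):
        ys=np.where(m[:,x])[0]
        if len(ys)>14: pts.append(onz("top",((x+.5)/4-.5,(ys.mean()+.5)/4-.5),185)[:2])
    pts=np.array(pts);v=cv2.fitLine(pts.astype(np.float32),cv2.DIST_HUBER,0,.01,.01).ravel()
    print("barb line",np.degrees(np.arctan2(v[1],v[0]))%180)
    tip=pts[:8].mean(0);w=tip-[572.2,-148];print("tipmid",tip,"angle to port",np.degrees(np.arctan2(w[1],w[0])))
E
python3 - <<'E'
from el import *
st()
t=env.read_camera("top");np.save("pics/t4.npy",t);crop(t,320,130,420,205,7,"pics/l1.png")
s=env.read_camera("side");np.save("pics/s4.npy",s);crop(s,180,105,310,205,6,"pics/l2.png")
el(np.load("pics/t3.npy"));el(t)
E
```

```text
t 12.28 p [449.9 359.6 267.9] phi -55.8 xax [ 0.002  0.002 -1.   ] q [0.56 0.39 1.65 0.   1.1  1.53] F [-1.  -0.5 -0. ] M [-0.13  0.16  0.01] op 24.9
barb line 93.76685
tipmid [565.83242277 -71.16817198] angle to port 94.73766455188085
barb line 92.74522
tipmid [568.65636697 -71.30704451] angle to port 92.64549606296752
```

View pics/l1.png

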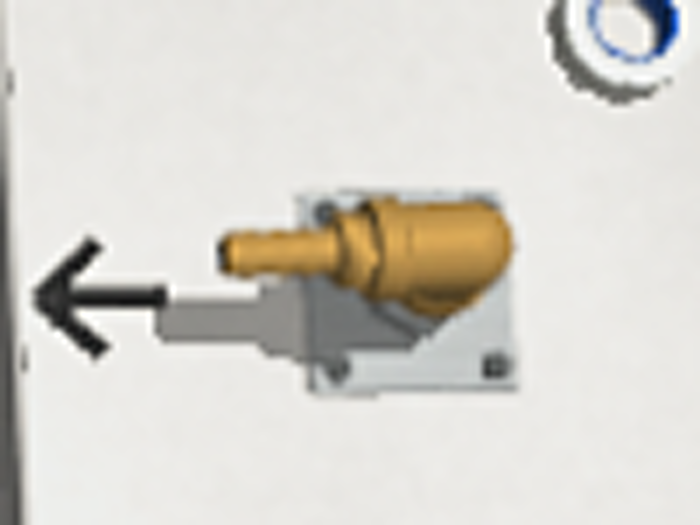

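View pics/l2.png

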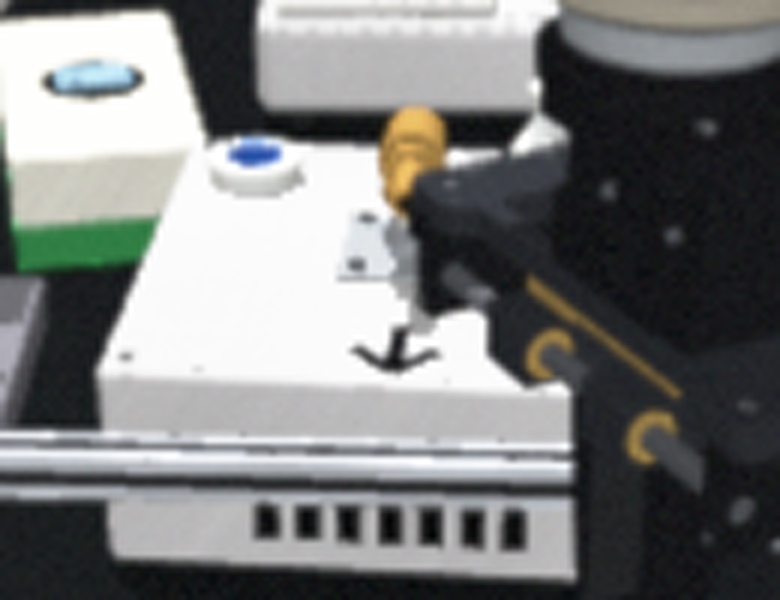

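```bash
python3 - <<'E'
from el import *
for nm in("t3","t4"):
    t=np.load(f"pics/{nm}.npy")
    b=cv2.resize(t,None,fx=8,fy=8,interpolation=cv2.INTER_CUBIC);hsv=cv2.cvtColor(b,cv2.COLOR_RGB2HSV)
    def fit(mask,xa,xb,z):
        P=[]
        for x in range(int(xa*8),int(xb*8),4):
            ys=np.where(mask[:,x])[0]
            if len(ys): P.append(onz("top",((x+.5)/8-.5,(ys.mean()+.5)/8-.5),z)[:2])
        P=np.array(P,np.float32);v=cv2.fitLine(P,cv2.DIST_L2,0,.01,.01).ravel();return round(float(np.degrees(np.arctan2(v[1],v[0]))%180),2),P[0],P[-1]
    sh=((hsv[...,1]<40)&(hsv[...,2]>100)&(hsv[...,2]<200)).astype(np.uint8); sh[:172*8]=0;sh[182*8:]=0
    ar=(hsv[...,2]<120).astype(np.uint8); ar[:170*8]=0;ar[175*8:]=0
    br=((hsv[...,0]<30)&(hsv[...,1]>90)&(hsv[...,2]>70)).astype(np.uint8); br[:130*8]=0;br[190*8:]=0
    print(nm,"shadow",fit(sh,344,357,120)); print(" arrow shaft",fit(ar,333,342,120)); print(" brass barb+hex",fit(br,353.5,371,185)," barb",fit(br,353.5,366.5,185))
E
```

```text
t3 shadow (93.32, array([561.2484  , -63.259884], dtype=float32), array([560.71423, -94.14801], dtype=float32))
 arrow shaft (90.3, array([570.01996 , -36.451687], dtype=float32), array([570.24084, -57.46113], dtype=float32))
 brass barb+hex (94.98, array([565.66876, -70.44178], dtype=float32), array([ 568.9303 , -109.79033], dtype=float32))  barb (93.91, array([565.66876, -70.44178], dtype=float32), array([567.5551  , -99.319626], dtype=float32))
t4 shadow (90.05, array([562.51105 , -63.313736], dtype=float32), array([561.97754, -94.21039], dtype=float32))
 arrow shaft (90.04, array([570.01996 , -36.451687], dtype=float32), array([569.9241 , -57.44793], dtype=float32))
 brass barb+hex (92.89, array([568.9116 , -70.60052], dtype=float32), array([ 570.2602 , -109.86817], dtype=float32))  barb (91.87, array([568.9116 , -70.60052], dtype=float32), array([570.21295 , -99.468414], dtype=float32))
```

The saddle is at about (536,333) with its y axis at about −56.4°. The elbow now measures about 92° by the top view and 91° by the side, against the arrow's 91°. It is at most slightly short, so I leave it. Next is the saddle.

```bash
python3 - <<'E'
from h import *
st();rows([(536,333,200,-56.4),(536,333,130,-56.4)],maxd=50)
E
```

```text
t 12.38 p [449.7 358.1 268.1] phi -55.9 xax [ 0.002  0.001 -1.   ] q [0.56 0.39 1.65 0.   1.1  1.53] F [-1.4 -0.5 -0.5] M [-0.09  0.17  0.02] op 33.0
0 [22.8, 19.0, 23.1, 0.003, -0.0, -0.001]
1 [22.7, 19.1, 23.0, 0.003, -0.0, -0.001]
2 [22.7, 19.2, 23.0, 0.003, -0.0, -0.001]
3 [35.0, 0.0, -0.0, 0.0, 0.0, -0.0]
4 [35.0, 0.0, -0.0, 0.0, 0.0, -0.0]
```

step_arm(
  rows=[
    [22,19,23,0.003,0,0],
    [22,19,23,0.003,0,0],
    [22,19,23,0.003,0,0],
    [35,0,0,0,0,0],
    [30,0,0,0,0,0],
    [0,0,0,0,0,0],
  ],
)

```text
t: 13.12
eef_pos: [538.7, 323.3, 137.0]
tcp_rot: [1.369, 1.566, 0.378]
ft_force: [-0.4, 0.9, 0.7]
opening: 0.612
```

```bash
python3 - <<'E'
from h import *
st();rows([(536,333,130,-56.4)],maxd=50)
s=env.read_camera("side");t=env.read_camera("top")
crop(s,190,190,310,290,6,"pics/m2.png");crop(t,140,150,240,230,7,"pics/m1.png")
E
```

```text
t 13.12 p [538.7 323.3 137. ] phi -56.8 xax [ 0.005  0.002 -1.   ] q [ 0.44  0.61  1.66 -0.    0.87  1.43] F [-0.4  0.9  0.7] M [-0.06  0.13  0.02] op 58.2
0 [7.0, 3.0, -9.6, -0.007, 0.001, -0.005]
```

View pics/m2.png

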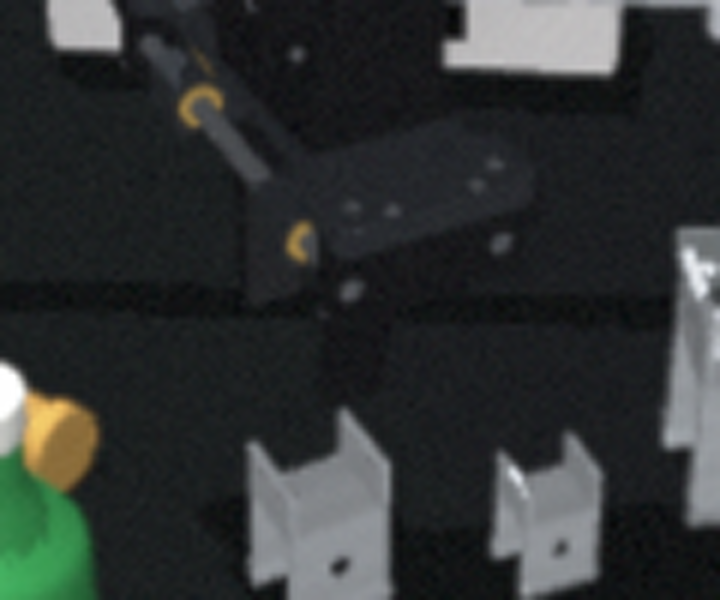

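View pics/m1.png

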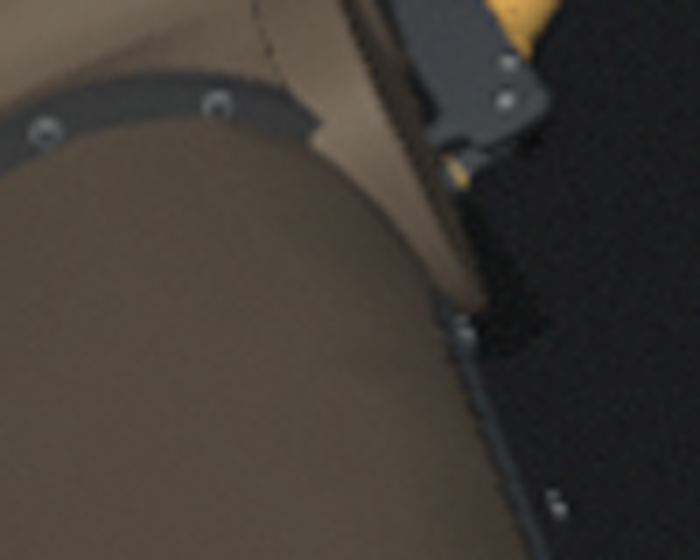

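The side view shows the near finger's tip at about crop (352,390), above the saddle whose lips are at (270,470) and (365,440). I correct the offset and descend.

step_arm(
  rows=[
    [7,3,-9.6,-0.007,0,-0.005],
    [0,0,0,0,0,0],
  ],
)

```text
t: 13.48
eef_pos: [537.5, 334.8, 134.8]
tcp_rot: [1.302, 1.563, 0.319]
ft_force: [0.8, -0.2, 0.7]
opening: 0.61
```

```bash
python3 - <<'E'
from h import *
st();_,p,R=pose();rows([(536,333,52,-56.4)],maxd=27)
q=lambda X:(proj("side",X)-[190,190]+.4)*6
print("finger tip inner faces",q([p+R[:,0]*25+R[:,2]*29,p+R[:,0]*25-R[:,2]*29]))
s=env.read_camera("side");s=np.clip(s.astype(float)*2.5,0,255).astype(np.uint8)
crop(s,190,190,310,290,6,"pics/n2.png")
E
```

```text
t 13.47 p [537.5 334.8 134.8] phi -56.3 xax [ 0.008  0.003 -1.   ] q [ 0.45  0.61  1.65 -0.    0.87  1.44] F [ 0.8 -0.2  0.7] M [-0.05  0.13  0.05] op 58.0
0 [20.7, -0.7, 0.1, 0.0, 0.001, -0.002]
1 [20.7, -0.7, 0.1, 0.0, 0.001, -0.002]
2 [20.7, -0.6, 0.1, 0.0, 0.001, -0.002]
3 [20.7, -0.6, 0.2, 0.0, 0.001, -0.002]
finger tip inner faces [[279.15170492 324.33714434]
 [353.96739019 420.43723271]]
```

View pics/n2.png

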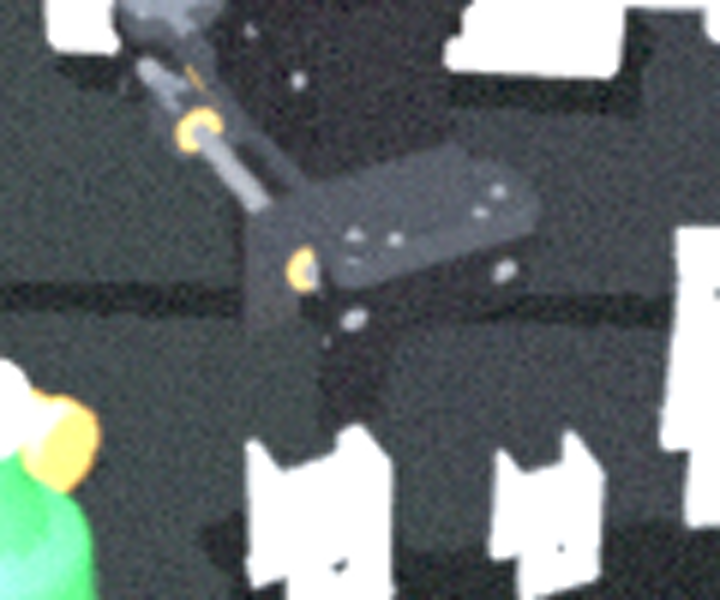

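step_arm(
  rows=[
    [20,-1,0,0,0.004,-0.006],
    [20,-1,0,0,0,0],
    [0,0,0,0,0,0],
  ],
)

```text
t: 13.9
eef_pos: [535.8, 333.7, 92.7]
tcp_rot: [2.422, 1.568, 1.44]
ft_force: [1.2, 0.4, 0.1]
opening: 0.611
```

```bash
python3 - <<'E'
from h import *
st();rows([(536,333,52,-56.4)],maxd=22)
s=env.read_camera("side");s=np.clip(s.astype(float)*1.6,0,255).astype(np.uint8)
crop(s,210,220,290,300,7,"pics/o2.png")
E
```

```text
t 13.9 p [535.8 333.7  92.7] phi -56.3 xax [ 0.     0.003 -1.   ] q [0.45 0.67 1.68 0.   0.8  1.43] F [1.2 0.4 0.1] M [-0.06  0.17  0.03] op 58.1
0 [20.3, -0.1, 0.4, 0.001, -0.001, -0.001]
1 [20.3, -0.1, 0.4, 0.001, -0.001, -0.001]
```

View pics/o2.png

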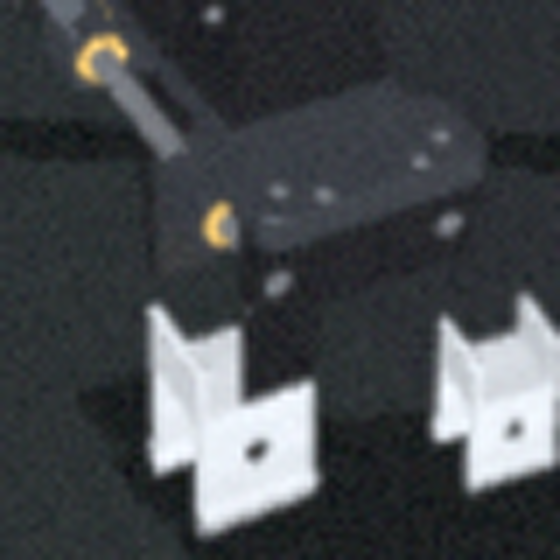

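The near finger is in front of the near leg, and the web hole at (257,450) is centred once the perspective offset is allowed for. I descend and grip.

step_arm(
  rows=[
    [20,0,0,0,0,0],
    [20,0,0,0,0,0],
    [0,0,0,0,0,0],
  ],
)

```text
t: 14.32
eef_pos: [537.2, 334.4, 54.1]
tcp_rot: [1.88, 1.565, 0.898]
ft_force: [-0.5, 0.4, 0.8]
opening: 0.608
```

step_arm(
  rows=[
    [0,0,0,0,0,0],
    [0,0,0,0,0,0],
    [0,0,0,0,0,0],
    [0,0,0,0,0,0],
    [0,0,0,0,0,0],
  ],
  grip=25,
)

```text
t: 14.95
eef_pos: [538.1, 334.8, 57.0]
tcp_rot: [1.716, 1.562, 0.733]
ft_force: [0.2, -0.1, -2.3]
opening: 0.345
```

```bash
python3 - <<'E'
from h import *
st()
s=env.read_camera("side");s=np.clip(s.astype(float)*1.6,0,255).astype(np.uint8)
crop(s,210,220,290,300,7,"pics/p2.png")
E
```

```text
t 14.95 p [538.1 334.8  57. ] phi -56.3 xax [ 0.007  0.006 -1.   ] q [0.45 0.72 1.69 0.   0.72 1.43] F [ 0.2 -0.1 -2.3] M [-0.07  0.15 -0.01] op 32.8
```

View pics/p2.png

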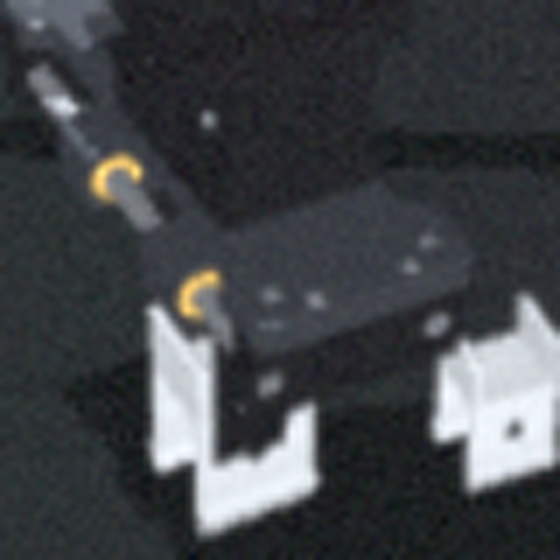

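step_arm(
  rows=[
    [-15,0,0,0,0.007,-0.006],
    [-35,0,0,0,0,0],
    [-45,0,0,0,0,0],
    [-45,0,0,0,0,0],
    [-45,0,0,0,0,0],
    [-20,0,0,0,0,0],
    [0,0,0,0,0,0],
  ],
)

```text
t: 15.88
eef_pos: [537.9, 332.8, 266.7]
tcp_rot: [-3.02, 1.562, 2.281]
ft_force: [-0.8, 0.1, -2.5]
opening: 0.346
```

```bash
python3 - <<'E'
from h import *
st();rows([(560,240,268,-72),(570,160,265,-86.2)],maxd=45)
s=env.read_camera("side");np.save("pics/s5.npy",s);cv2.imwrite("pics/q2.png",cv2.resize(s[:,:,::-1],None,fx=1.5,fy=1.5))
s4=np.load("pics/s4.npy") if 0 else np.load("pics/side0.npy")
g=cv2.cvtColor(s4,cv2.COLOR_RGB2GRAY)
for x in(190,205,220,235):print(x,[(y,int(g[y,x])) for y in range(173,194)])
for X in(640,567):print(proj("side",[(X,143.2+(X-567)*.066-10,170),(X,143.2+(X-567)*.066+10,170)]))
E
```

```text
t 15.88 p [537.9 332.8 266.7] phi -56.3 xax [-0.006  0.007 -1.   ] q [0.45 0.48 1.5  0.01 1.16 1.43] F [-0.8  0.1 -2.5] M [-0.05  0.19  0.01] op 32.9
0 [-0.7, -11.0, 29.8, 0.091, -0.003, 0.001]
1 [-0.6, -8.2, 30.7, 0.091, -0.003, 0.001]
2 [-0.5, -5.4, 31.3, 0.091, -0.003, 0.001]
3 [1.5, -7.6, 39.6, 0.124, 0.0, -0.0]
4 [1.5, -2.7, 40.2, 0.124, -0.0, 0.0]
190 [(173, 26), (174, 27), (175, 26), (176, 71), (177, 172), (178, 107), (179, 110), (180, 223), (181, 191), (182, 159), (183, 124), (184, 56), (185, 70), (186, 150), (187, 155), (188, 73), (189, 28), (190, 26), (191, 25), (192, 26), (193, 23)]
205 [(173, 165), (174, 163), (175, 166), (176, 168), (177, 198), (178, 185), (179, 119), (180, 221), (181, 217), (182, 169), (183, 151), (184, 68), (185, 46), (186, 114), (187, 148), (188, 150), (189, 161), (190, 166), (191, 166), (192, 165), (193, 163)]
220 [(173, 163), (174, 164), (175, 163), (176, 163), (177, 157), (178, 221), (179, 123), (180, 178), (181, 226), (182, 172), (183, 149), (184, 76), (185, 36), (186, 86), (187, 148), (188, 162), (189, 167), (190, 168), (191, 168), (192, 165), (193, 166)]
235 [(173, 169), (174, 167), (175, 167), (176, 167), (177, 175), (178, 207), (179, 120), (180, 108), (181, 221), (182, 186), (183, 155), (184, 121), (185, 49), (186, 50), (187, 143), (188, 150), (189, 136), (190, 151), (191, 157), (192, 156), (193, 156)]
[[210.16272218 177.38732493]
 [208.60212014 181.50369363]]
[[240.03542208 178.04130839]
 [238.99081037 182.17779715]]
```

View pics/q2.png

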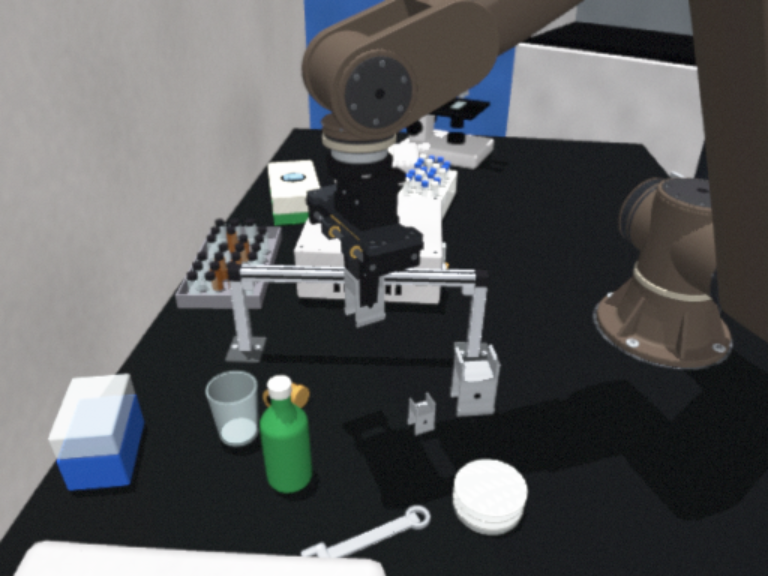

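The saddle is held at side (365,300), about 33 mm across, and clear of everything. I carry it over the rail.

step_arm(
  rows=[
    [0,-11,30,0.09,-0.003,0.001],
    [0,-8,31,0.09,-0.003,0.001],
    [0,-5,31,0.09,-0.003,0.001],
    [1,-8,40,0.12,0,0],
    [1,-3,40,0.12,0,0],
    [0,0,10,0,0,0],
    [0,0,0,0,0,0],
  ],
)

```text
t: 16.8
eef_pos: [568.0, 144.5, 251.7]
tcp_rot: [-1.378, 1.554, -2.884]
ft_force: [-0.1, 1.3, -1.4]
opening: 0.347
```

```bash
python3 - <<'E'
from h import *
st();rows([(570,143,255,-86.2)],maxd=45)
s=env.read_camera("side");crop(s,190,120,310,220,6,"pics/r2.png")
t=env.read_camera("top");crop(t,220,110,320,190,7,"pics/r1.png")
E
```

```text
t 16.8 p [568.  144.5 251.7] phi -86.3 xax [-0.016 -0.004 -1.   ] q [ 0.14  0.43  1.63 -0.    1.1   1.64] F [-0.1  1.3 -1.4] M [-0.05  0.18 -0.05] op 33.0
0 [-3.3, 1.9, 1.7, -0.001, 0.003, 0.017]
```

View pics/r2.png

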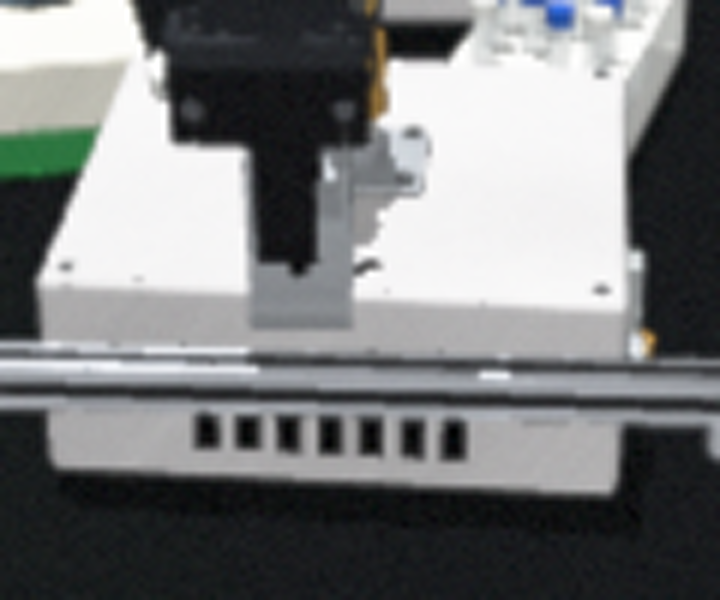

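View pics/r1.png

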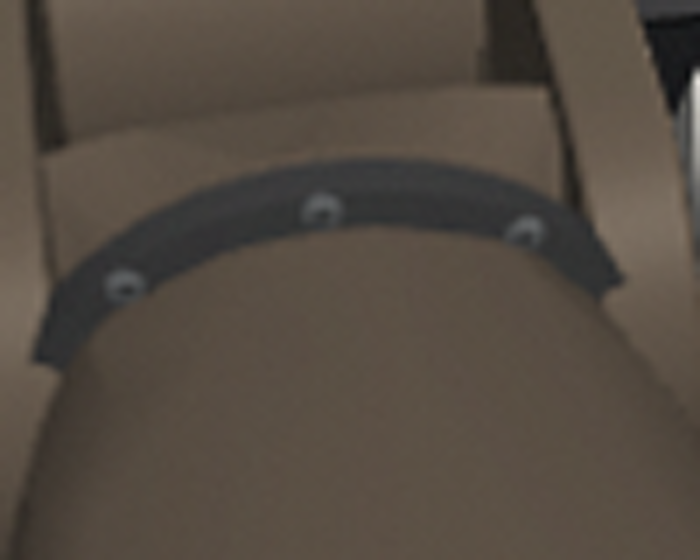

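The side view shows the saddle's near foot spanning crop x 250–352 at y≈327, just above the rail.

```bash
python3 - <<'E'
from h import *
g=lambda x,y:(190+x/6-.42,120+y/6-.42)
_,p,R=pose();print(p)
for px in[(250,327),(301,327),(352,327)]:
    o,d=ray("side",g(*px));yy=p[1]+20.5+ (0);X=o+d*(yy-o[1])/d[1];print(np.round(X,1), np.round(R.T@(X-p),1))
st()
E
```

```text
[567.96316445 145.45165902 252.04099338]
[583.3 166.  198.4] [ 53.3  17.5 -19.6]
[563.2 166.  199.6] [ 52.4  -2.5 -20.9]
[543.3 166.  200.9] [ 51.5 -22.4 -22.2]
t 16.9 p [568.  145.5 252. ] phi -86.2 xax [-0.016 -0.004 -1.   ] q [ 0.14  0.43  1.63 -0.    1.1   1.64] F [ 0.5  0.8 -1.6] M [-0.02  0.12 -0.04] op 33.0
```

```bash
python3 - <<'E'
from h import *
rows([(570.8,143.2,238,-86.2)],maxd=45)
E
```

```text
0 [14.0, 2.9, 2.4, -0.0, 0.003, 0.016]
```

step_arm(
  rows=[
    [12,2.9,2.4,0,0.003,0.016],
    [0,0,0,0,0,0],
  ],
)

```text
t: 17.15
eef_pos: [570.5, 145.4, 239.5]
tcp_rot: [-2.614, 1.571, 2.168]
ft_force: [0.3, -0.6, -2.0]
opening: 0.345
```

```bash
python3 - <<'E'
from h import *
st();rows([(570.8,143.2,225,-86.2)],maxd=45)
E
```

```text
t 17.15 p [570.5 145.4 239.5] phi -86.0 xax [-0.  0. -1.] q [0.14 0.44 1.65 0.   1.05 1.64] F [ 0.3 -0.6 -2. ] M [-0.11  0.19  0.  ] op 32.8
0 [14.5, 0.1, 2.2, 0.004, -0.0, 0.0]
```

step_arm(
  rows=[
    [6,0.2,2.4,0.004,0,0],
    [5,0,0.5,0,0,0],
    [0,0,0,0,0,0],
  ],
)

```text
t: 17.52
eef_pos: [570.9, 143.8, 228.4]
tcp_rot: [2.889, 1.571, 1.386]
ft_force: [0.0, 0.2, -1.4]
opening: 0.344
```

```bash
python3 - <<'E'
from h import *
st();rows([(570.8,143.2,205,-86.2)],maxd=45)
s=env.read_camera("side");crop(s,210,140,290,200,9,"pics/u2.png")
E
```

```text
t 17.52 p [570.9 143.8 228.4] phi -86.1 xax [ 0.  0. -1.] q [0.13 0.45 1.66 0.   1.03 1.64] F [ 0.   0.2 -1.4] M [-0.06  0.21 -0.03] op 32.7
0 [23.4, -0.1, 0.6, 0.002, -0.0, -0.0]
```

View pics/u2.png

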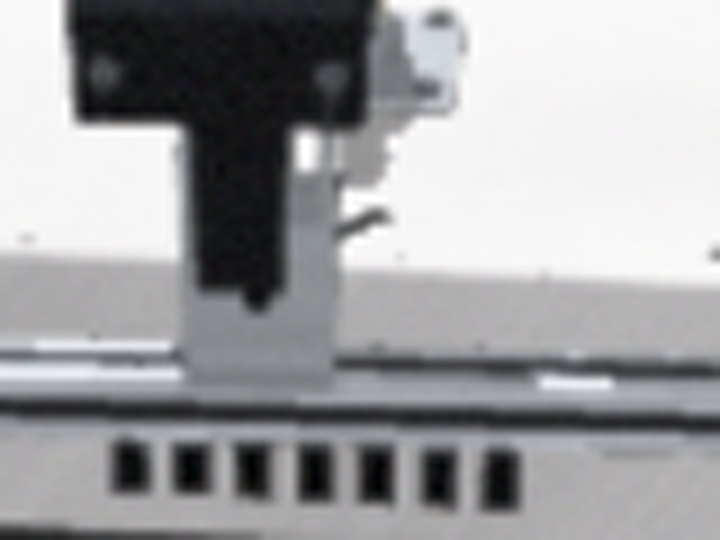

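The saddle is upright, with its near foot (bottom edge at crop y≈385) in front of the rail. I lower it slowly.

step_arm(
  rows=[
    [8,0,0.6,0,0,0],
    [8,0,0.3,0,0,0],
    [8,0,0.3,0,0,0],
    [0,0,0,0,0,0],
  ],
)

```text
t: 18.08
eef_pos: [571.0, 142.4, 202.8]
tcp_rot: [2.664, 1.57, 1.161]
ft_force: [-1.4, 0.6, -1.4]
opening: 0.346
```

```bash
python3 - <<'E'
from h import *
st();rows([(570.8,143.2,176.4,-86.2)],maxd=10)
s=env.read_camera("side");crop(s,210,140,290,200,9,"pics/v2.png")
E
```

```text
t 18.07 p [571.  142.4 202.8] phi -86.1 xax [ 0.  0. -1.] q [0.13 0.48 1.69 0.   0.97 1.63] F [-1.4  0.6 -1.4] M [-0.08  0.16  0.02] op 32.9
0 [8.8, -0.0, -0.3, 0.0, -0.0, -0.0]
1 [8.8, -0.0, -0.3, 0.0, -0.0, -0.0]
2 [8.8, -0.0, -0.3, 0.0, -0.0, -0.0]
```

View pics/v2.png

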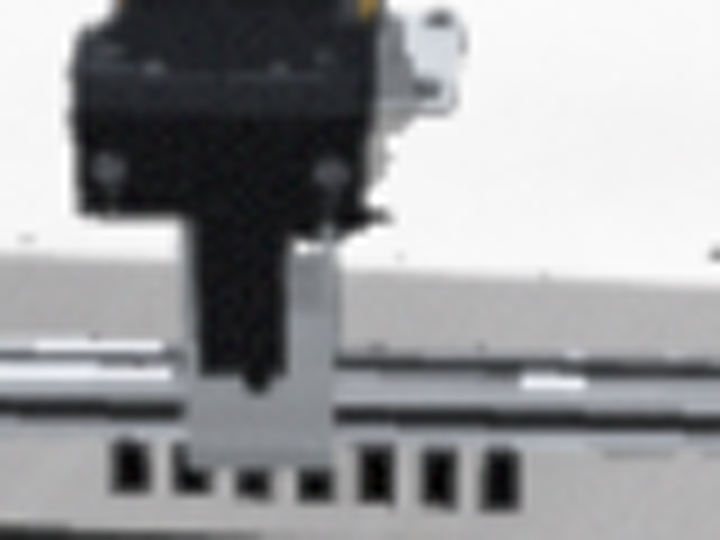

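The saddle is astride the rail and no contact force shows. I lower it to the seat.

step_arm(
  rows=[
    [8,0,-0.4,0,0,0],
    [8,0,-0.3,0,0,0],
    [6,0,0,0,0,0],
    [0,0,0,0,0,0],
  ],
)

```text
t: 18.62
eef_pos: [571.6, 143.3, 180.4]
tcp_rot: [1.723, 1.568, 0.22]
ft_force: [-1.2, -0.2, 3.7]
opening: 0.343
```

```bash
python3 - <<'E'
from h import *
st()
E
```

```text
t 18.62 p [571.6 143.3 180.4] phi -86.1 xax [ 0.002  0.001 -1.   ] q [0.13 0.5  1.72 0.   0.92 1.64] F [-1.2 -0.2  3.7] M [-0.12  0.35 -0.02] op 32.6
```

step_arm(
  rows=[
    [2,0,0,0,0,0],
    [1,0,0,0,0,0],
  ],
)

```text
t: 18.88
eef_pos: [571.5, 143.3, 180.5]
tcp_rot: [1.642, 1.566, 0.139]
ft_force: [-3.6, -0.7, 5.4]
opening: 0.344
```

```bash
python3 - <<'E'
from h import *
st()
s=env.read_camera("side");crop(s,210,140,290,200,9,"pics/w2.png")
E
```

```text
t 18.88 p [571.5 143.3 180.5] phi -86.1 xax [ 0.004  0.001 -1.   ] q [0.13 0.5  1.72 0.   0.92 1.64] F [-3.6 -0.7  5.4] M [-0.16  0.72  0.02] op 32.7
```

View pics/w2.png

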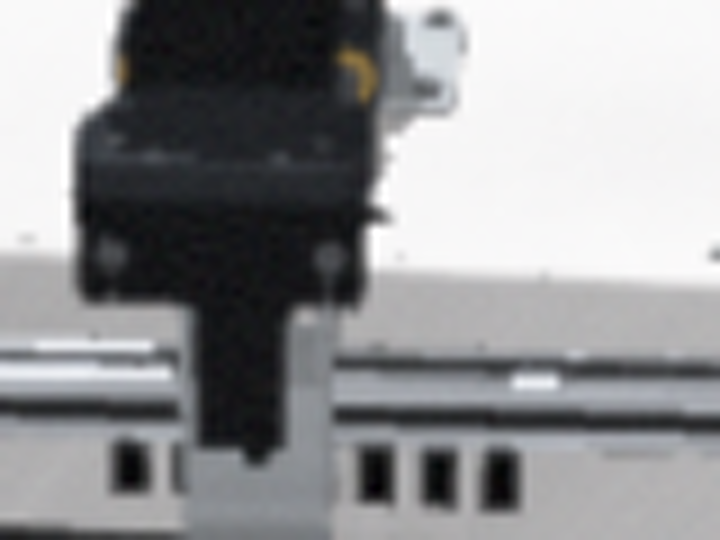

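The height stays at 180.5 under a push of several newtons, so the web rests on the rail. I release.

step_arm(
  rows=[
    [0,0,0,0,0,0],
    [0,0,0,0,0,0],
    [0,0,0,0,0,0],
    [0,0,0,0,0,0],
  ],
  grip=56,
)

```text
t: 19.42
eef_pos: [571.7, 143.3, 180.3]
tcp_rot: [1.648, 1.566, 0.145]
ft_force: [0.8, -0.1, -0.9]
opening: 0.584
```

```bash
python3 - <<'E'
from h import *
st()
E
```

```text
t 19.43 p [571.7 143.3 180.3] phi -86.1 xax [ 0.005  0.001 -1.   ] q [0.13 0.5  1.72 0.   0.91 1.64] F [ 0.8 -0.1 -0.9] M [-0.01  0.18  0.01] op 55.5
```

step_arm(
  rows=[
    [-15,0,0,0,0,0],
    [-25,0,0,0,0,0],
    [-40,0,0,0,0,0],
    [-40,0,0,0,0,0],
    [-10,-30,-45,0,0,0],
    [0,-30,-50,0,0,0],
    [0,-30,-50,-0.1,0,0],
    [0,-30,-50,-0.1,0,0],
  ],
)

```text
t: 20.42
eef_pos: [432.3, 328.4, 321.3]
tcp_rot: [1.602, 1.559, 0.298]
ft_force: [0.2, 0.0, -0.7]
opening: 0.59
```

step_arm(
  rows=[
    [0,-30,-50,-0.1,0,0],
    [0,-40,-40,-0.1,0,0],
    [0,-40,-40,-0.1,0,0],
    [0,0,0,0,0,0],
  ],
)

```text
t: 20.92
eef_pos: [277.0, 413.3, 324.1]
tcp_rot: [1.46, 1.555, 0.472]
ft_force: [1.0, 0.3, -0.1]
opening: 0.588
```

```bash
python3 - <<'E'
from el import *
st()
t=env.read_camera("top");s=env.read_camera("side");np.save("pics/t6.npy",t);np.save("pics/s6.npy",s)
cv2.imwrite("pics/x0.png",cv2.resize(t[:,:,::-1],None,fx=1.5,fy=1.5))
crop(t,235,130,405,210,4.6,"pics/x1.png");crop(s,190,110,290,210,6,"pics/x2.png")
el(t)
E
```

```text
t 20.93 p [277.  413.3 324.1] phi -56.6 xax [ 0.014  0.007 -1.   ] q [ 0.85  0.22  1.75 -0.01  1.16  1.84] F [ 1.   0.3 -0.1] M [-0.1   0.18 -0.01] op 55.9
barb line 92.50247
tipmid [568.65636697 -71.30704451] angle to port 92.64549606296752
```

View pics/x0.png

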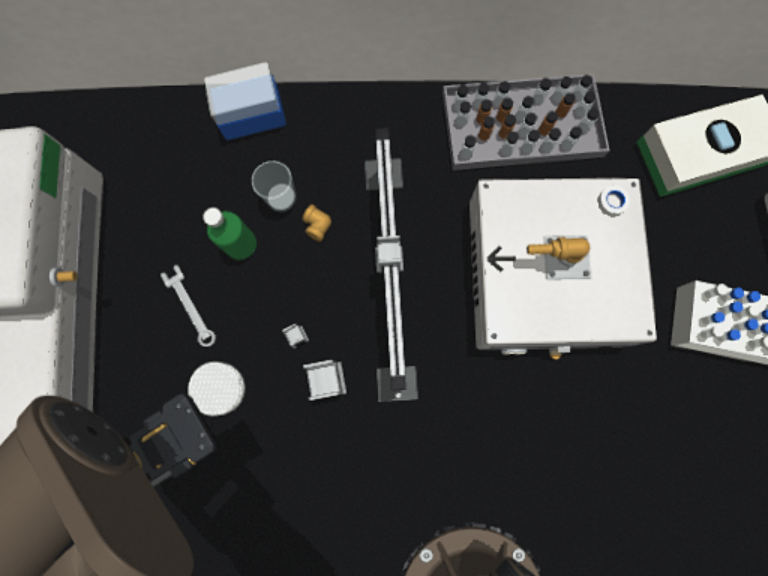

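View pics/x1.png

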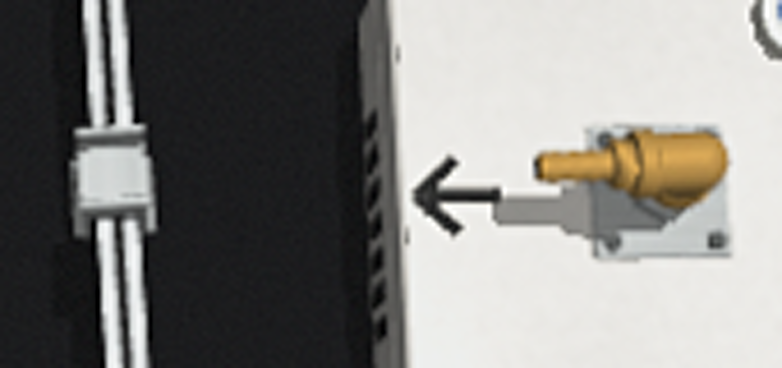

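View pics/x2.png

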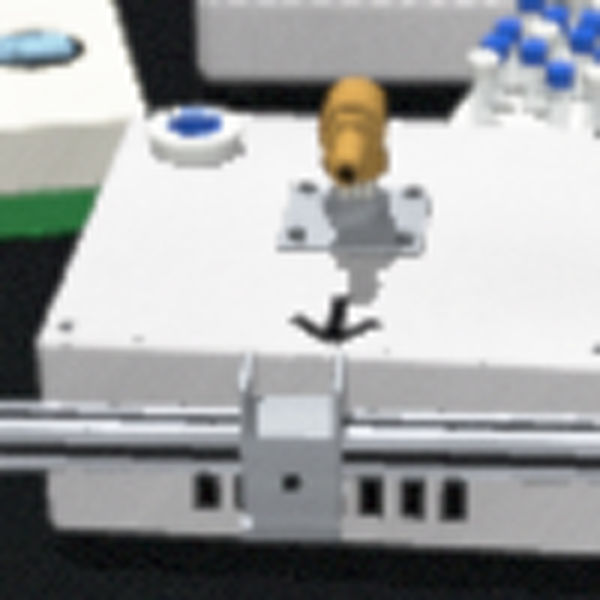

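```bash
python3 - <<'E'
from h import *
g=lambda x,y:(190+x/6-.42,110+y/6-.42)
f=lambda x,y:(235+x/4.6-.4,130+y/4.6-.4)
for px in[(291,483),(243,535),(341,540),(291,537)]:
    o,d=ray("side",g(*px));X=o+d*(160-o[1])/d[1];print("side",px,np.round(X,1))
print("lip tops side",[np.round(onz("side",g(*p),194)[:2],1) for p in[(243,354),(252,354),(338,354),(330,352)]])
print("top lips z194",[np.round(onz("top",f(*p),194)[:2],1) for p in[(76,128),(146,127)]],[np.round(onz("top",f(*p),194)[:2],1) for p in[(78,217),(155,210)]])
print("mouth side"); ang("side",g(347,175)); ang("side",g(347,175),(573.0,-148),185)
# target in each camera's frame at y=143
fl=[onz("side",g(*p),125)[:2] for p in[(307,188),(412,193),(295,235),(405,239)]];print("side flange screws",np.round(fl,1),np.mean(fl,0))
for n,P in(("side",[(568.3,160,147)]),):print((proj(n,P)-[190,110]+.42)*6)
E
```

```text
side (291, 483) [568.6 160.  151.8]
side (243, 535) [588.6 160.  125.6]
side (341, 540) [548.4 160.  126. ]
side (291, 537) [568.9 160.  126. ]
lip tops side [array([591.2, 131.7]), array([587.6, 131.3]), array([553.2, 127.5]), array([556.6, 126.2])]
top lips z194 [array([585.6, 162.2]), array([586.1, 127.7])] [array([540.5, 160.9]), array([544. , 123.3])]
mouth side
side tip rel [-1.9 80.7] len 80.7 th 91.4
side tip rel [-2.2 82.9] len 82.9 th 91.5
side flange screws [[ 604.5 -178. ]
 [ 549.  -178.1]
 [ 603.5 -121. ]
 [ 547.7 -122.7]] [ 576.17916026 -149.95053803]
[[291.77032877 493.20450536]]
```

```bash
python3 - <<'E'
from h import *
t=np.load("pics/t6.npy");crop(t,245,150,275,185,16,"pics/y1.png")
E
```

```text
(no output)
```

View pics/y1.png

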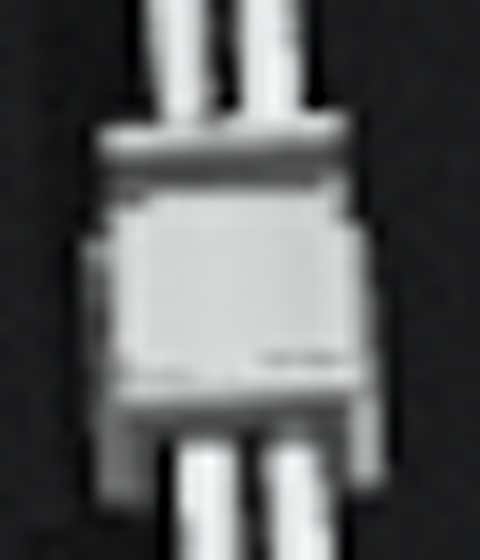

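```bash
python3 - <<'E'
from h import *
f=lambda x,y:(245+x/16-.47,150+y/16-.47)
A=onz("top",f(222,122),194);B=onz("top",f(242,392),194);print("top lips mid",A[:2],B[:2],(A+B)[:2]/2, "len",A[0]-B[0])
A=onz("top",f(100,140),194);A2=onz("top",f(347,122),194);print("lip dir",np.degrees(np.arctan2(*(A2-A)[[1,0]])))
# hole height on bench (side0 c6 crop)
q=lambda x,y:(225+x/12-.46,252+y/12-.46)
yd=np.array([-np.sin(np.radians(33.8)),np.cos(np.radians(33.8))]);c=np.array([536.2,333.2])
pl=c+yd*16.5
o,d=ray("side",q(260,388));s=((pl-o[:2])@yd)/(d[:2]@yd);print("hole bench",o+s*d)
# lip height check on rail by triangulation: lip corners
g=lambda x,y:(190+x/6-.42,110+y/6-.42)
print("tri lipA near end",tri(g(247,362),f(103,140)))
fl=[(307,188),(412,193),(295,235),(405,239)]
E
```

```text
top lips mid [586.19685371 145.65541052] [546.82450291 142.73067368] [566.51067831 144.1930421 ] len 39.37235079734512
lip dir -85.68342955328129
hole bench [528.00959114 347.57296593  29.24711078]
tri lipA near end (array([582.44503551, 162.16657216, 206.61848629]), np.float64(4.923880765525564))
```

```bash
python3 - <<'E'
from h import *
s=np.load("pics/s6.npy");crop(s,222,160,255,205,13,"pics/z2.png")
X=[(548.5+20,163.5,124),(548.5+20,163.5,128),(588,159.5,194),(588,126.5,194),(568.5,159.5,173),(568.5,126.5,173)]
print((proj("side",X)-[222,160]+.46)*13)
E
```

```text
[[214.79154812 533.04019868]
 [214.51313996 515.13184994]
 [106.0087089  191.31128652]
 [131.98948195 105.04402175]
 [214.16245811 297.07433428]
 [236.83359768 208.64535913]]
```

View pics/z2.png

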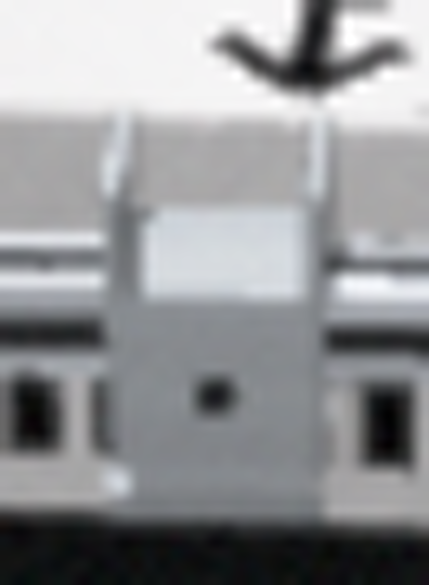

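The views show the saddle sitting square on the rail. The web's near edge is at crop y≈298 against 297 predicted for fully home. Its centre is within about 1–2 mm of the outlet line. The elbow is about 1–1.5° short of the arrow and not past it, nothing else has moved, and the gripper is clear. I hand in.

```bash
python3 - <<'E'
from h import *
print(env.job_done())
st()
E
```

```text
the job is handed in; nothing more can be done
None
the job is handed in; nothing more can be done
```

The job was handed in at about 21 s with both parts done: the elbow is screwed round to the arrow, and the saddle hangs on the rail in front of the outlet. I got no verdict back.

- **Elbow:** I pushed it clockwise with the shut fingers, then gave one final nudge. The final top view puts it 1.5–1.6° short of the arrow. Other readings ranged from just past it (0.1°, side view in mid-push) to 1.9° short. I left it there so as not to go past.
- **Saddle choice and seating:** I took the middle-sized saddle; it measured 33 mm across in the gripper. I lowered it astride the rail until its height stopped changing under about 5 N. The web then lay within about 1 pixel of where it should be when fully home.
- **Saddle position:** It sits square to the rail. Along the rail its centre is 0.7 mm off the outlet line by the top camera. The side camera gives between 0 and about 2.5 mm.
- **Checks that disagreed:** The two cameras differ by 2–4 mm in x. The saddle's foot edge also read about 3 mm high in the side view. I put that down to the flared foot blending into the background, since the web, the hole and the force all said it was seated.
- **Everything else:** The other things looked unmoved in the last top view, and the gripper was clear of everything.

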